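# Clamp a wooden grip blank in the sanding jig with a quarter-turn T-stud

## Task

Clamp the wooden blank in the sanding jig: take the red-handled T-stud from its stand, drop its head into the jig's T-slot behind the blank with the handle along the slot, and slide it along so that it pushes the blank gently but fully home against the orange fence, squeezing the sprung ejector in. Keep it pushed home, turn the handle a quarter turn clockwise (seen from above) to lock it, and let go: the blank must stay home. Leave everything else on the bench where it is.

Things in the scene. Friction and masses are not known exactly. Their poses are not given: they have to be found in the camera images.
- jig: Sanding jig, fixed: plywood base 300 x 130 mm, flat top 28 mm above the bench. Origin: centre of its underside. A T-slot runs along its x axis at y = 0 from x = -140 mm on. The orange fence (100 mm wide, 30 mm tall) stands across it, its face looking to -x somewhere between x = 92 and 125 mm: it is set anew each time and not measured. Its sprung brass pin stands 10 mm out at the foot.
- slot_start (a point): Point on the jig's top in the middle of the slot's mouth, at jig x = -90 mm, always clear of the blank: a good place to drop the stud in. Axes as the jig's. Slot: mouth 15 mm wide, aluminium lips 8 mm thick in all (the lower 3 mm is a spring steel strip that yields upwards), channel below 34 mm wide, its floor 22 mm under the jig's top.
- blank: Pale loose wooden blank, 100 mm along x, 60 mm along y, 22 mm tall, about 120 g, flat on the jig between dark guide strips (1.5 mm play), long side along the slot, 11 to 54 mm short of the fence. Origin: centre of its underside. The ejector pin resists with 2 N, 4 N when flush, and pushes blank and unlocked stud back; beyond that the fence is rigid. Home needs feel: 8 to 20 N of push.
- stud_grip (a point): Centre of the red handle of the loose T-stud (about 150 g), a bar 46 mm along x, 14 mm along y, 30 mm tall (z up), on a 16 mm shank; grasp it from above across its 14 mm. The stud starts upright in one of the stand's holes. With the head dropped in the slot this point is 50 mm above the jig's top. Clockwise only: the turn stiffens to about 0.3 N m, and at 90 degrees (bar across the slot) it is clamped.
- stud_collar (a point): Stud axis at the underside of its black collar, 50 mm under stud_grip; axes as stud_grip's. The collar, 42 mm across and 22 mm tall (rising from this point), rests on the jig and pushes the blank. Below are an 11 mm neck and the steel T-head, 30 mm along x and 12 mm along y, rounded underneath, its lowest point 18 mm below the collar. The head is the same after a half turn; it enters only with x along the slot.
- stand: Wooden stand, fixed, 225 x 75 x 26 mm, origin at the centre of its underside; three square holes 34 mm wide at x = -75, 0 and +75 mm. The stud and two plain pins stand in them in any order, their collars on its top. The pins (round blue and yellow tops 28 mm across, rising 40 mm above the stand) are not used and stay there.
Not all that is in view belongs to the job. What is shaped like the blank but blue, pink or yellow is not meant.

How it is judged:
By the outcome, as a careful person would: the job done as asked, in the order asked, and still so for the second after the job is handed in, with the robot touching nothing.
It also fails if it takes over 64 s, if anything falls off the work surface, if the arm or the gripper's body presses on something with over 40 N, if the wrist force passes 120 N, or if a joint passes its speed limit or range.

## Robot

A 6-joint arm with a two-finger parallel gripper is mounted at the origin on the work surface. World frame = base frame: x ahead of the robot, y to its left, z up, the work surface at z = 0. Lengths are in mm, angles in rad, forces in N, time in s.
With the tool pointing down it reaches from about 325 to 775 mm from the base axis. Payload 5.5 kg.
Tool frame: the origin (TCP) lies midway between the tips of the shut fingers; the grasp point (between the pads) lies bot.tcp_to_grasp behind it (bot.tcp_to_grasp is the distance from the TCP to the grasp point, in mm); z points along the fingers, y is the line along which they close (so a half turn about z gives the same grasp; the last joint's range is limited). The gripper opens to 88 mm and grips with 3 to 60 N. Pads are 20 mm wide; open, the fingers measure 115 mm over their backs; the gripper's body (75 mm by 178 mm) begins 61 mm behind the grasp point.
Start: joints at [-1.172, 0.091, 1.231, -0, 1.82, -0.057], TCP at [264.11, -538.76, 222.631] pointing down, gripper open.
Joint ranges: [-2.87, 2.87], [-0.86, 2.18], [0.17, 2.46], [-1.51, 4.65], [0.06, 2.69], [-2.65, 2.65]. Speed limits (rad/s): [2.57, 2.57, 3.01, 3.14, 3.14, 3.14].

## Interface

Orientations are given as a unit quaternion [x, y, z, w].
In Python, from station import bot gives the robot as it stands.
- The arm moves only by the shell command python3 -m handwheel 'ROWS'. ROWS is JSON, a list of rows, each an object with "translation": the shift along the tool's x, y, z in cm, a list of three; "twist": the turn about the tool's z in rad; "hand": the opening, from 0 (shut) to 1 (fully open). In form: [{"translation": [tx, ty, tz], "twist": twist, "hand": hand}, ...]. A call has 1 to 5 rows; each row is the pose to reach, as a shift and turn from the pose commanded when the call began, along the tool's axes at that moment; what a row does not reach only later rows make up. A row lasts 1/12 s, in which the tool goes at most 41.7 mm and 7.16 degrees, less where a joint would pass 70% of its speed; a pose out of reach is approached as far as the arm can. A call with a gripper value outside its range is refused whole. The fingers move at their own pace and stop on an object; the grip force is fixed at half the most. Time passes only in rows, so rows that repeat a pose let the fingers close. It gives the time, the measured TCP pose, the force, the opening and the grip force at its end, in the units of the state.
- bot.read_state(): the state, without advancing time (a new reading comes with each control period).
- bot.camera(name): name is "scene" or "top" or "wrist"; returns the picture (384x512x3 uint8, red, green, blue); there is no depth.
- bot.get_calibration(name): a dict with "fx", "fy", "cx", "cy" (pixels), "k1" (the pictures are not rectified: a ray, as slopes to the right and down, at radius r is drawn at 1 + k1 r^2 times it, then the intrinsics apply), "R" (3x3) and "t" (3): a world point X has camera coordinates R X + t; the wrist camera has in their place "mount" (4x4, takes a point from camera to tool coordinates, whose origin is the TCP and whose axes are the flange's). Camera axes: x right, y down, z forward; pixel columns grow to the right and rows downward; lengths in mm; the calibration is good to about 2 mm. A picture is of the moment at which its call begins: read the wrist's pose just before it. get_calibration takes no time and is no camera call.
- bot.finish_job(): hands the job in; it is judged then, once.
The state is a dict: "time": time; "q": joint angles; "dq": joint speeds; "joint_torque": joint torques, N m; "tcp_pos": TCP position; "orientation": TCP orientation; "contact_force": force on the tool from outside, world axes, zero at the start; "wrist_torque": the same for the moment, N m; "opening": finger opening in mm; "grasp_force": force on a finger pad.
Only numpy, scipy, OpenCV 4.12 (cv2) and the standard library are available. Lean on these libraries where they do the work, as an engineer would, in place of code of your own. Each camera call takes 0.05 s, during which the arm holds its last target. There are 200 camera calls.

## Working session

There is one attempt and no reset: what is moved stays moved. The work goes in short steps, Python scripts to look and compute and a shell command to move; the robot and the scene stay as the last step left them, time stands still between calls to the robot, and variables do not carry over. Pictures are saved under pics/ and viewed, at most 10 in all, crops included, and the job is handed in when it is done.

```bash
ls; mkdir -p pics; python3 - <<'E'
from station import bot
import cv2,numpy as np
for n in("top","scene"):
    cv2.imwrite(f"pics/{n}0.png",cv2.resize(bot.camera(n)[:,:,::-1],(768,576),interpolation=cv2.INTER_CUBIC))
    print(n,bot.get_calibration(n))
print(bot.get_calibration("wrist"),bot.tcp_to_grasp,bot.read_state())
E
```

```text
pics
top {'fx': 452.85989456646655, 'fy': 452.85989456646655, 'cx': 259.0708451400659, 'cy': 197.84316768168284, 'k1': -0.036810255351559684, 'R': array([[ 0.01455052, -0.99988507, -0.00425849],
       [-0.9790101 , -0.01338059, -0.20337204],
       [ 0.20329169,  0.00712827, -0.97909227]]), 't': array([-38.33203468, 487.04219013, 828.09445708])}
scene {'fx': 442.303146950122, 'fy': 442.303146950122, 'cx': 258.43245902347905, 'cy': 189.15274681641893, 'k1': 0.030604098299031806, 'R': array([[ 0.21848509,  0.97577455, -0.01132695],
       [ 0.7805718 , -0.18171983, -0.5980682 ],
       [-0.58563806,  0.12182749, -0.80136517]]), 't': array([ -74.37830207, -314.85149849, 1181.16297138])}
{'fx': 331.9130213234931, 'fy': 331.9130213234931, 'cx': 249.68514594392923, 'cy': 188.35208969420592, 'k1': -0.049875924598850555, 'mount': array([[ 2.51731029e-04, -9.63005582e-01, -2.69481328e-01,
         7.37767741e+01],
       [ 9.99999827e-01,  3.85449525e-04, -4.43292527e-04,
        -6.21029956e-02],
       [ 5.30764627e-04, -2.69481170e-01,  9.63005513e-01,
        -1.62155978e+02],
       [ 0.00000000e+00,  0.00000000e+00,  0.00000000e+00,
         1.00000000e+00]])} 18.700000000000003 {'time': 0.1, 'q': array([-1.17167390e+00,  9.18093954e-02,  1.23175167e+00,  6.04015570e-06,
        1.81982129e+00, -5.67104488e-02]), 'dq': array([ 0.00064784, -0.00178918, -0.00234823, -0.00159487,  0.00066271,
       -0.00050227]), 'joint_torque': array([ 3.83679304e-03, -4.47856557e+01, -4.07570457e+01,  7.02534802e-02,
        2.84210080e-02, -1.09639680e-04]), 'tcp_pos': array([ 264.01604962, -538.49110672,  221.6122923 ]), 'orientation': array([ 9.74138729e-01,  2.25948968e-01, -1.49571683e-04, -8.82266821e-04]), 'contact_force': array([-0.20659831, -0.2152072 , -0.47477133]), 'wrist_torque': array([ 0.01261715, -0.02389519,  0.03463674]), 'grasp_force': 0.0, 'opening': 88.0210043388909}
```

View pics/top0.png

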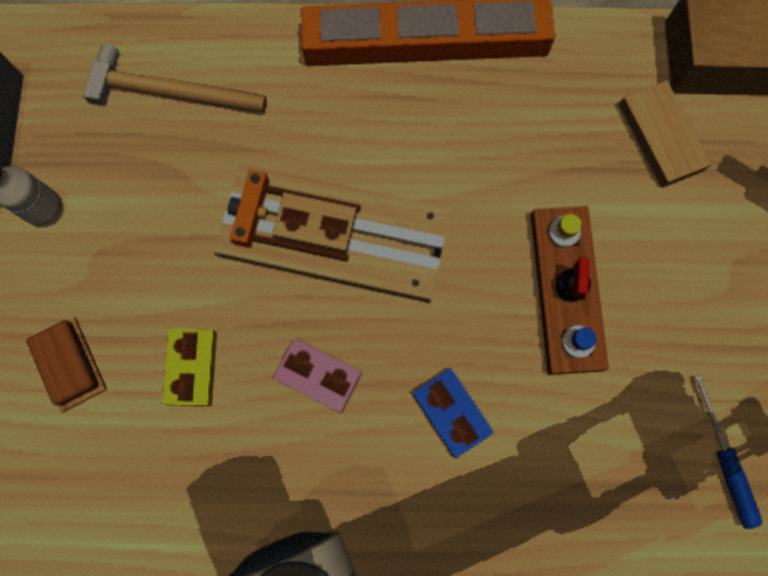

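View pics/scene0.png

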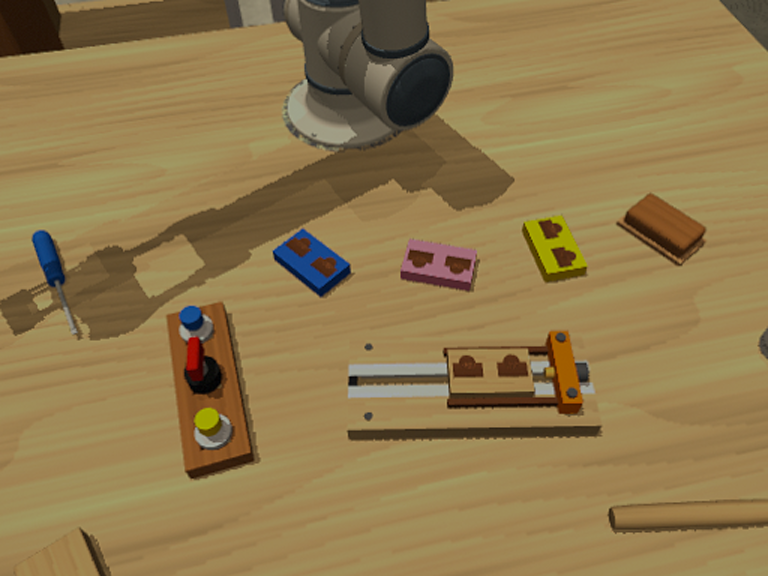

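```bash
cat > h.py <<'E'
from station import bot
import numpy as np, cv2
from scipy.spatial.transform import Rotation as Rn
def cam(n,s=None):
    c=bot.get_calibration(n)
    if n=="wrist":
        M=c["mount"]; Rt=Rn.from_quat(s["orientation"]).as_matrix()
        Rcw=Rt@M[:3,:3]; o=Rt@M[:3,3]+s["tcp_pos"]; R=Rcw.T; t=-R@o
    else: R,t=c["R"],c["t"]
    K=np.array([[c["fx"],0,c["cx"]],[0,c["fy"],c["cy"]],[0,0,1]])
    return R,t,K,np.array([c["k1"],0,0,0])
def back(C,uv,z):
    R,t,K,d=C
    p=cv2.undistortPoints(np.array(uv,float).reshape(-1,1,2),K,d).reshape(-1,2)
    r=np.c_[p,np.ones(len(p))]@R; o=-R.T@t
    return o+r*((np.asarray(z)-o[2])/r[:,2])[:,None]
def proj(C,X):
    R,t,K,d=C
    return cv2.projectPoints(np.array(X,float).reshape(-1,1,3),cv2.Rodrigues(R)[0],t,K,d)[0].reshape(-1,2)
def rows_to(p,yaw,s=None):
    """shift in tool axes (cm) and twist to bring the TCP to p with tool y along world yaw (mod pi)"""
    s=s or bot.read_state(); R=Rn.from_quat(s["orientation"]).as_matrix()
    y=R[:,1]; cur=np.arctan2(y[1],y[0]); d=(yaw-cur+np.pi/2)%np.pi-np.pi/2
    return (R.T@(np.array(p)-s["tcp_pos"])/10).round(2), round(-d,3)
E
python3 - <<'E'
from h import *
np.set_printoptions(suppress=True,precision=1)
T=cam("top");S=cam("scene")
def show(n,C,uv,z): print(n,back(C,np.array(uv)/1.5,z).round(1).tolist())
show("standtop T",T,[(533,210),(586,207),(607,368),(551,373)],26)
show("standtop S",S,[(167,318),(222,303),(253,455),(188,475)],26)
show("handle top T",T,[(578,293),(587,261)],26+65)
show("handle top S",S,[(191,376),(199,341)],26+65)
show("lip end T",T,[(443,237),(438,268)],28)
show("lip end S",S,[(348,363),(348,398)],28)
show("fence top T",T,[(251,170),(268,176),(248,243),(232,240)],58)
show("fence top S",S,[(551,333),(567,331),(582,408),(562,411)],58)
show("blank top T",T,[(281,193),(359,207),(348,250),(272,237)],50)
show("blank top S",S,[(446,348),(530,348),(534,392),(449,393)],50)
show("jig S",S,[(348,430),(600,427)],28)
show("pins T",T,[(570,225),(584,338)],66)
E
```

```text
standtop T [[616.3, -226.9, 26.0], [621.8, -299.8, 26.0], [401.5, -317.4, 26.0], [394.2, -243.9, 26.0]]
standtop S [[408.2, -314.8, 26.0], [400.2, -242.0, 26.0], [624.5, -222.4, 26.0], [631.5, -296.3, 26.0]]
handle top T [[487.0, -265.5, 91.0], [527.9, -278.5, 91.0]]
handle top S [[543.8, -273.5, 91.0], [498.5, -262.3, 91.0]]
lip end T [[575.5, -103.6, 28.0], [532.3, -96.8, 28.0]]
lip end S [[531.0, -93.5, 28.0], [578.9, -102.5, 28.0]]
fence top T [[656.5, 155.0, 58.0], [648.2, 131.7, 58.0], [555.0, 153.1, 58.0], [558.9, 174.3, 58.0]]
fence top S [[562.9, 158.4, 58.0], [564.6, 178.7, 58.0], [666.6, 156.0, 58.0], [665.1, 132.3, 58.0]]
blank top T [[627.4, 114.6, 50.0], [608.9, 9.7, 50.0], [549.5, 22.7, 50.0], [566.0, 123.6, 50.0]]
blank top S [[550.1, 27.7, 50.0], [573.3, 128.7, 50.0], [631.6, 112.4, 50.0], [610.5, 14.4, 50.0]]
jig S [[619.8, -110.1, 28.0], [681.7, 179.0, 28.0]]
pins T [[582.7, -265.9, 66.0], [434.7, -277.6, 66.0]]
```

```bash
python3 - <<'E'
from h import *
print(rows_to([512,-270,185],-1.84))
E
```

```text
(array([ 34.09, -13.18,   3.69]), np.float64(0.725))
```

```bash
python3 -m handwheel '[{"translation":[3.4,-1.3,0.4],"twist":0,"hand":0.6},{"translation":[7,-2.7,0.8],"twist":0,"hand":0.6},{"translation":[10.5,-4.1,1.2],"twist":0,"hand":0.6},{"translation":[14,-5.4,1.5],"twist":0,"hand":0.6},{"translation":[17.5,-6.8,1.9],"twist":0,"hand":0.6}]'
python3 -m handwheel '[{"translation":[3.5,-1.3,0.4],"twist":0.12,"hand":0.6},{"translation":[7,-2.7,0.8],"twist":0.24,"hand":0.6},{"translation":[10.5,-4.1,1.2],"twist":0.36,"hand":0.6},{"translation":[14,-5.3,1.5],"twist":0.48,"hand":0.6},{"translation":[16.6,-6.4,1.8],"twist":0.6,"hand":0.6}]'
python3 -m handwheel '[{"translation":[0,0,0],"twist":0.12,"hand":0.6},{"translation":[0,0,0],"twist":0.12,"hand":0.6},{"translation":[0,0,0],"twist":0.12,"hand":0.6},{"translation":[0,0,0],"twist":0.12,"hand":0.6}]'
python3 - <<'E'
from h import *
s=bot.read_state(); im=bot.camera("wrist")
np.savez("w1.npz",im=im,pos=s["tcp_pos"],q=s["orientation"])
C=cam("wrist",s); print(s["tcp_pos"],s["q"],rows_to([512,-270,185],-1.84,s), proj(C,[[512,-270,91],[512,-270,26]]))
cv2.imwrite("pics/w1.png",cv2.resize(im[:,:,::-1],(768,576),interpolation=cv2.INTER_CUBIC))
E
```

```text
time: 0.52
tcp_pos: [392.1, -399.2, 203.0]
orientation: [0.974, 0.226, -0.0, -0.0]
contact_force: [-0.3, -0.6, -0.1]
opening: 57.8
grasp_force: 0.0
time: 0.93
tcp_pos: [513.5, -267.9, 184.8]
orientation: [0.997, -0.073, -0.0, -0.0]
contact_force: [-0.2, -0.1, 0.6]
opening: 52.7
grasp_force: 0.0
time: 1.27
tcp_pos: [511.7, -270.7, 185.5]
orientation: [0.992, -0.129, -0.0, 0.0]
contact_force: [0.2, 0.1, -0.1]
opening: 52.7
grasp_force: 0.0
[ 511.72255117 -270.73917985  185.51403263] [-5.45227532e-01  3.01180445e-02  1.35966664e+00 -2.87336514e-04
  1.75210465e+00  1.28342991e+00] (array([ 0.01, -0.08,  0.05]), np.float64(0.011)) [[248.92686347 190.3624482 ]
 [249.06854971 172.30367418]]
```

View pics/w1.png

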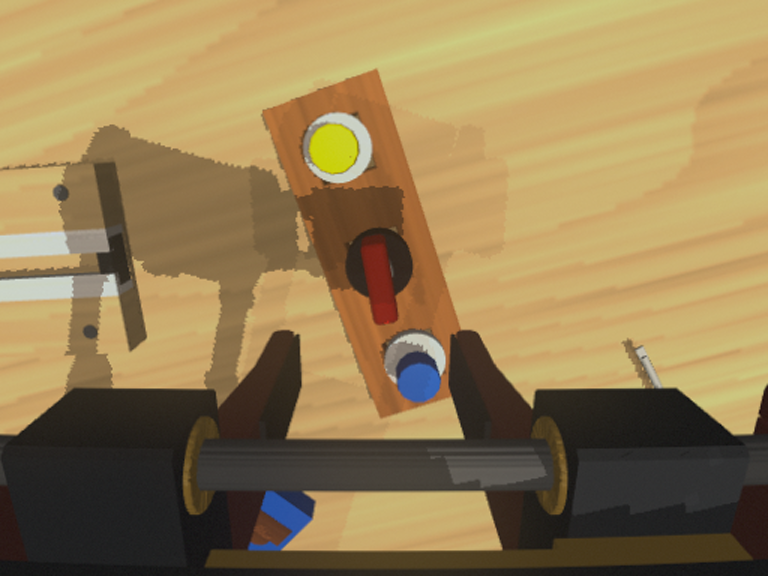

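```bash
cat >> h.py <<'E'
from scipy.optimize import minimize
def fitbox(C,mask,p0,dims,zc):
    L,W,H=dims; c=np.array([[a*L/2,b*W/2,d*H/2] for a in(1,-1) for b in(1,-1) for d in(1,-1)])
    def cost(p):
        X=c@Rn.from_euler("z",p[2]*.01).as_matrix().T+[p[0],p[1],zc]
        m=np.zeros((mask.shape[0]*4,mask.shape[1]*4),np.uint8)
        cv2.fillConvexPoly(m,cv2.convexHull(((proj(C,X)+.5)*4).astype(np.float32)).round().astype(np.int32),255)
        m=cv2.resize(m,mask.shape[::-1],interpolation=cv2.INTER_AREA)/255.
        return np.abs(m-mask).sum()/mask.sum()
    r=minimize(cost,np.array([p0[0],p0[1],p0[2]*100]),method="Nelder-Mead",options=dict(initial_simplex=np.array([p0[0],p0[1],p0[2]*100])+np.array([[0,0,0],[8,0,0],[0,8,0],[0,0,15]])))
    return r.x*[1,1,.01],r.fun
def redmask(im):
    h=cv2.cvtColor(im,cv2.COLOR_RGB2HSV); H,S,V=cv2.split(h)
    m=(((H<4)|(H>174))&(S>180)&(V>60)).astype(np.uint8)
    n,l,st,_=cv2.connectedComponentsWithStats(m)
    return (l==1+np.argmax(st[1:,4])).astype(float)
E
python3 - <<'E'
from h import *
d=np.load("w1.npz"); im=d["im"]; s=dict(tcp_pos=d["pos"],orientation=d["q"]); C=cam("wrist",s)
m=redmask(im); ys,xs=np.nonzero(m); print(m.sum(),xs.min(),xs.max(),ys.min(),ys.max())
p,f=fitbox(C,m,[512,-270,-0.25],(46,14,30),76); print(p,f)
print(rows_to([p[0],p[1],76-18.7],p[2]-np.pi/2))
E
```

```text
75.0 249 263 202 214
[ 5.10244267e+02 -2.75445383e+02 -1.40420995e-01] 13.393202614379085
(array([-0.02,  0.47, 12.84]), np.float64(-0.119))
```

```bash
sed -i 's/m=(((H<4)|(H>174))&(S>180)&(V>60))/m=(((H<4)|(H>172))\&(S>150)\&(V>90))/' h.py; python3 - <<'E'
from h import *
d=np.load("w1.npz"); im=d["im"]; s=dict(tcp_pos=d["pos"],orientation=d["q"]); C=cam("wrist",s)
h=cv2.cvtColor(im,cv2.COLOR_RGB2HSV)
for u,v in((250,160),(252,175),(254,190),(256,205),(257,212),(262,180),(215,180),(240,135)): print(u,v,im[v,u],h[v,u])
m=redmask(im); ys,xs=np.nonzero(m); print(m.sum(),xs.min(),xs.max(),ys.min(),ys.max())
E
```

```text
250 160 [81 36 24] [  6 179  81]
252 175 [123  38  27] [  3 199 123]
254 190 [122  36  25] [  3 203 122]
256 205 [136  41  28] [  4 203 136]
257 212 [136  42  30] [  3 199 136]
262 180 [59 51 43] [15 69 59]
215 180 [131  98  61] [ 16 136 131]
240 135 [106  71  41] [ 14 156 106]
75.0 249 263 202 214
```

```bash
sed -i 's/m=.*astype(np.uint8)$/m=(((H<=7)|(H>172))\&(S>165)\&(V>55)).astype(np.uint8)/' h.py; python3 - <<'E'
from h import *
d=np.load("w1.npz"); im=d["im"]; s=dict(tcp_pos=d["pos"],orientation=d["q"]); C=cam("wrist",s)
m=redmask(im); ys,xs=np.nonzero(m); print(m.sum(),xs.min(),xs.max(),ys.min(),ys.max())
for zc in(76,):
    p,f=fitbox(C,m,[512,-270,-0.25],(46,14,30),zc); print(p,f)
print(rows_to([p[0],p[1],76-18.7],p[2]-np.pi/2))
E
```

```text
968.0 240 264 156 215
[ 5.11026834e+02 -2.73046916e+02 -1.13481279e-01] 0.13763571544320202
(array([-1.000e-02,  2.200e-01,  1.284e+01]), np.float64(-0.146))
```

```bash
python3 -m handwheel '[{"translation":[0,0.22,3],"twist":-0.1,"hand":0.6},{"translation":[0,0.22,6],"twist":-0.146,"hand":0.6},{"translation":[0,0.22,9],"twist":-0.146,"hand":0.6},{"translation":[0,0.22,11.5],"twist":-0.146,"hand":0.6},{"translation":[0,0.22,12.7],"twist":-0.146,"hand":0.6}]'
python3 -m handwheel '[{"translation":[0,0,0],"twist":0,"hand":0},{"translation":[0,0,0],"twist":0,"hand":0},{"translation":[0,0,0],"twist":0,"hand":0},{"translation":[0,0,0],"twist":0,"hand":0},{"translation":[0,0,0],"twist":0,"hand":0}]'
python3 -m handwheel '[{"translation":[0,0,0],"twist":0,"hand":0},{"translation":[0,0,0],"twist":0,"hand":0},{"translation":[0,0,0],"twist":0,"hand":0}]'
```

```text
time: 1.73
tcp_pos: [509.3, -272.2, 54.6]
orientation: [0.998, -0.057, -0.002, -0.001]
contact_force: [0.7, 0.1, -0.7]
opening: 53.0
grasp_force: 0.0
time: 2.15
tcp_pos: [512.5, -272.9, 60.8]
orientation: [0.998, -0.057, 0.001, 0.001]
contact_force: [-0.1, 0.3, -0.6]
opening: 22.7
grasp_force: 0.0
time: 2.4
tcp_pos: [512.2, -272.8, 59.9]
orientation: [0.998, -0.057, 0.001, 0.001]
contact_force: [-1.4, -2.3, 4.7]
opening: 14.3
grasp_force: 30.0
```

```bash
python3 -m handwheel '[{"translation":[0,0,-1],"twist":0,"hand":0},{"translation":[0,0,-3],"twist":0,"hand":0},{"translation":[0,0,-5.5],"twist":0,"hand":0},{"translation":[0,0,-8],"twist":0,"hand":0},{"translation":[0,0,-9.5],"twist":0,"hand":0}]'
python3 -m handwheel '[{"translation":[0.2,-1.4,0],"twist":0,"hand":0},{"translation":[0.5,-4,0],"twist":0,"hand":0},{"translation":[0.8,-7,0],"twist":0,"hand":0},{"translation":[1.1,-10,0],"twist":0,"hand":0},{"translation":[1.4,-13,0],"twist":0,"hand":0}]'
python3 -m handwheel '[{"translation":[0.3,-3,0],"twist":-0.1,"hand":0},{"translation":[0.6,-5.5,0],"twist":-0.2,"hand":0},{"translation":[0.9,-7.5,0],"twist":-0.3,"hand":0},{"translation":[1.2,-9,0],"twist":-0.4,"hand":0},{"translation":[1.2,-9.7,0],"twist":-0.5,"hand":0}]'
python3 -m handwheel '[{"translation":[0,0,0],"twist":-0.1,"hand":0},{"translation":[0,0,0],"twist":-0.2,"hand":0},{"translation":[0,0,0],"twist":-0.3,"hand":0},{"translation":[0,0,0],"twist":-0.4,"hand":0},{"translation":[0,0,0],"twist":-0.5,"hand":0}]'
python3 -m handwheel '[{"translation":[0,0,0],"twist":-0.1,"hand":0},{"translation":[0,0,0],"twist":-0.2,"hand":0},{"translation":[0,0,0],"twist":-0.3,"hand":0},{"translation":[0,0,0],"twist":-0.4,"hand":0},{"translation":[0,0,0],"twist":-0.485,"hand":0}]'
python3 -m handwheel '[{"translation":[0,0,0],"twist":0,"hand":0},{"translation":[0,0,0],"twist":0,"hand":0},{"translation":[0,0,0],"twist":0,"hand":0}]'
python3 - <<'E'
from h import *
s=bot.read_state(); im=bot.camera("wrist")
np.savez("w2.npz",im=im,pos=s["tcp_pos"],q=s["orientation"])
C=cam("wrist",s); print(s["tcp_pos"],s["q"],rows_to([564,-50,155],-.2,s))
cv2.imwrite("pics/w2.png",cv2.resize(im[:,:,::-1],(768,576),interpolation=cv2.INTER_CUBIC))
E
```

```text
time: 2.82
tcp_pos: [512.0, -272.2, 156.7]
orientation: [0.998, -0.057, 0.001, 0.0]
contact_force: [0.1, -0.6, -0.9]
opening: 14.4
grasp_force: 30.0
time: 3.23
tcp_pos: [539.8, -142.2, 151.8]
orientation: [0.998, -0.057, -0.001, -0.001]
contact_force: [0.3, -0.6, -0.8]
opening: 14.3
grasp_force: 30.0
time: 3.65
tcp_pos: [563.0, -46.2, 151.7]
orientation: [0.981, 0.195, -0.001, -0.001]
contact_force: [1.0, -0.3, -2.1]
opening: 14.3
grasp_force: 30.0
time: 4.07
tcp_pos: [562.5, -48.3, 151.7]
orientation: [0.902, 0.431, -0.001, -0.001]
contact_force: [-0.5, 0.0, -1.5]
opening: 13.7
grasp_force: 30.0
time: 4.48
tcp_pos: [562.5, -48.4, 151.7]
orientation: [0.772, 0.635, -0.001, -0.001]
contact_force: [-0.2, -0.7, -1.7]
opening: 14.0
grasp_force: 30.0
time: 4.73
tcp_pos: [563.0, -49.1, 152.8]
orientation: [0.775, 0.632, -0.0, -0.001]
contact_force: [0.4, 0.4, -1.5]
opening: 14.0
grasp_force: 30.0
[563.00774639 -49.0714004  152.77288823] [-1.47283697e-01 -4.19031152e-03  1.45204791e+00  2.37327754e-04
  1.69514526e+00  5.50204105e-02] (array([-0.07,  0.12, -0.22]), np.float64(-0.002))
```

View pics/w2.png

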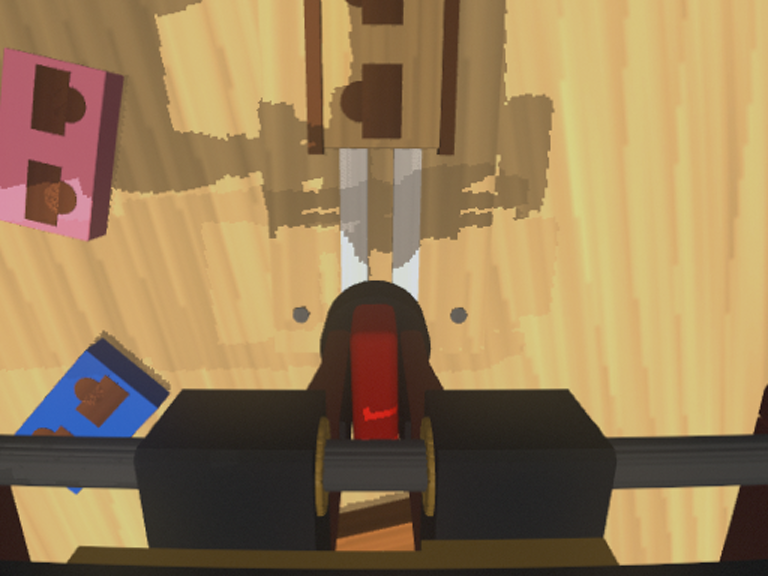

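```bash
cat > m.py <<'E'
import sys
from h import *
def analyse(f):
    d=np.load(f); im=d["im"]; s=dict(tcp_pos=d["pos"],orientation=d["q"]); C=cam("wrist",s)
    Rt=Rn.from_quat(s["orientation"]).as_matrix()
    g=im.astype(int); hsv=cv2.cvtColor(im,cv2.COLOR_RGB2HSV)
    lip=(hsv[...,1]<60)&(hsv[...,2]>60)
    P=[]
    for v in range(100,190,4):
        r=lip[v,200:300]; x=np.nonzero(r)[0]+200
        if len(x)<20: continue
        gaps=np.diff(x); k=np.argmax(gaps)
        P.append((v,x[0],x[k],x[k+1],x[-1]))
    P=np.array(P,float)
    for i,n in enumerate(("lo","li","ri","ro")):
        uv=np.c_[P[:,i+1]+(.5 if i%2 else -.5),P[:,0]]
        X=(back(C,uv,28.)-s["tcp_pos"])@Rt
        c=np.polyfit(X[:,0],X[:,1],1); print(n,"tool y at tool x=0: %.2f slope %.4f"%(c[1],c[0]),"rms %.2f"%np.std(X[:,1]-np.polyval(c,X[:,0])))
    m=redmask(im); 
    print(P[::6].astype(int).tolist())
    return im,C,s,Rt,m
if __name__=="__main__":
    im,C,s,Rt,m=analyse(sys.argv[1])
    V=im.max(2)
    for v in (196,204,212,218):
        r=V[v,200:300]; b=np.nonzero(r<45)[0]+200; rr=np.nonzero(m[v])[0]
        print(v,"dark",b.min() if len(b) else None,b.max() if len(b) else None,"red",(rr.min(),rr.max()) if len(rr) else None)
E
python3 m.py w2.npz
```

```text
lo tool y at tool x=0: -20.37 slope 0.0099 rms 0.24
li tool y at tool x=0: -5.07 slope 0.0123 rms 0.51
ri tool y at tool x=0: 10.07 slope 0.0067 rms 0.28
ro tool y at tool x=0: 25.56 slope 0.0041 rms 0.23
[[100, 227, 244, 263, 280], [124, 227, 244, 262, 279], [148, 227, 244, 262, 279], [172, 227, 244, 262, 278]]
196 dark None None red None
204 dark None None red None
212 dark None None red None
218 dark None None red (np.int64(238), np.int64(261))
```

```bash
python3 -m handwheel '[{"translation":[0,0.25,1.5],"twist":0.008,"hand":0},{"translation":[0,0.25,3.5],"twist":0.008,"hand":0},{"translation":[0,0.25,5.5],"twist":0.008,"hand":0},{"translation":[0,0.25,6.6],"twist":0.008,"hand":0},{"translation":[0,0.25,6.6],"twist":0.008,"hand":0}]'
python3 -m handwheel '[{"translation":[0,0,0],"twist":0,"hand":0},{"translation":[0,0,0],"twist":0,"hand":0},{"translation":[0,0,0],"twist":0,"hand":0}]'
python3 - <<'E'
from h import *
s=bot.read_state(); im=bot.camera("wrist")
np.savez("w3.npz",im=im,pos=s["tcp_pos"],q=s["orientation"])
print(s["tcp_pos"])
cv2.imwrite("pics/w3.png",cv2.resize(im[60:300,130:386,::-1],(768,720),interpolation=cv2.INTER_CUBIC)[:600])
E
python3 m.py w3.npz
```

```text
time: 5.2
tcp_pos: [564.0, -49.8, 84.0]
orientation: [0.777, 0.629, -0.002, -0.002]
contact_force: [-0.1, 0.1, -1.7]
opening: 14.0
grasp_force: 30.0
time: 5.45
tcp_pos: [566.7, -50.3, 89.4]
orientation: [0.777, 0.63, 0.001, 0.001]
contact_force: [0.2, -0.3, -1.9]
opening: 14.0
grasp_force: 30.0
[566.69276393 -50.31361013  89.4347389 ]
lo tool y at tool x=0: -24.37 slope -0.0019 rms 0.19
li tool y at tool x=0: -9.13 slope 0.0049 rms 0.18
ri tool y at tool x=0: 6.38 slope -0.0099 rms 0.13
ro tool y at tool x=0: 21.37 slope -0.0017 rms 0.19
[[100, 213, 236, 259, 282], [124, 213, 236, 259, 281], [148, 214, 236, 259, 281], [172, 215, 236, 259, 280]]
196 dark None None red None
204 dark None None red (np.int64(248), np.int64(256))
212 dark None None red (np.int64(237), np.int64(262))
218 dark None None red (np.int64(235), np.int64(263))
```

View pics/w3.png

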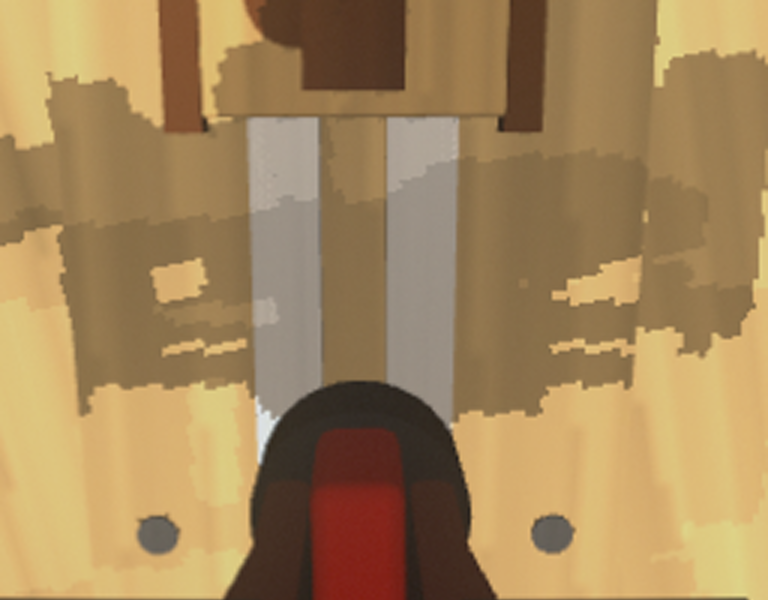

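```bash
python3 -m handwheel '[{"translation":[0,0,0],"twist":0,"hand":0},{"translation":[0,0,0],"twist":0,"hand":0},{"translation":[0,0,0],"twist":0,"hand":0},{"translation":[0,0,0],"twist":0,"hand":0},{"translation":[0,0,0],"twist":0,"hand":0}]' 
python3 - <<'E'
from h import *
for i in range(2):
    s=bot.read_state(); im=bot.camera("wrist"); print(s["tcp_pos"])
np.savez("w4.npz",im=im,pos=s["tcp_pos"],q=s["orientation"])
E
python3 m.py w4.npz
```

```text
time: 5.92
tcp_pos: [565.8, -50.2, 87.7]
orientation: [0.777, 0.63, 0.0, -0.0]
contact_force: [0.5, -0.4, -2.6]
opening: 13.8
grasp_force: 30.0
[565.83442128 -50.21182663  87.65074755]
[565.82266785 -50.21753935  87.64780955]
lo tool y at tool x=0: -23.15 slope -0.0057 rms 0.19
li tool y at tool x=0: -7.62 slope -0.0068 rms 0.17
ri tool y at tool x=0: 6.65 slope 0.0074 rms 0.17
ro tool y at tool x=0: 22.55 slope -0.0028 rms 0.20
[[100, 214, 237, 261, 284], [124, 215, 237, 261, 283], [148, 215, 237, 261, 283], [172, 216, 238, 260, 282]]
196 dark None None red None
204 dark None None red (np.int64(238), np.int64(259))
212 dark None None red (np.int64(236), np.int64(262))
218 dark None None red (np.int64(235), np.int64(263))
```

```bash
python3 -m handwheel '[{"translation":[0,-0.05,0],"twist":0,"hand":0},{"translation":[0,-0.05,0.5],"twist":0,"hand":0},{"translation":[0,-0.05,0.8],"twist":0,"hand":0},{"translation":[0,-0.05,1.1],"twist":0,"hand":0},{"translation":[0,-0.05,1.3],"twist":0,"hand":0}]'
python3 -m handwheel '[{"translation":[0,0,0.2],"twist":0,"hand":0},{"translation":[0,0,0.2],"twist":0,"hand":0},{"translation":[0,0,0.2],"twist":0,"hand":0}]'
```

```text
time: 6.43
tcp_pos: [565.0, -50.0, 73.8]
orientation: [0.777, 0.63, -0.0, -0.0]
contact_force: [-0.1, 1.0, -0.8]
opening: 14.1
grasp_force: 30.0
time: 6.68
tcp_pos: [565.3, -50.1, 72.5]
orientation: [0.777, 0.63, -0.0, -0.0]
contact_force: [0.7, -0.4, -1.5]
opening: 14.6
grasp_force: 30.0
```

```bash
python3 -m handwheel '[{"translation":[0,0,0.3],"twist":0,"hand":0},{"translation":[0,0,0.6],"twist":0,"hand":0},{"translation":[0,0,0.8],"twist":0,"hand":0},{"translation":[0,0,0.9],"twist":0,"hand":0},{"translation":[0,0,0.9],"twist":0,"hand":0}]'
python3 -m handwheel '[{"translation":[0,0,0.05],"twist":0,"hand":0},{"translation":[0,0,0.1],"twist":0,"hand":0},{"translation":[0,0,0.1],"twist":0,"hand":0},{"translation":[0,0,0.1],"twist":0,"hand":0}]'
python3 - <<'E'
from h import *
s=bot.read_state(); im=bot.camera("wrist");np.savez("w5.npz",im=im,pos=s["tcp_pos"],q=s["orientation"])
a=cv2.resize(im[60:260,130:386,::-1],(768,600),interpolation=cv2.INTER_CUBIC)
cv2.imwrite("pics/w5.png",a)
E
python3 m.py w5.npz
```

```text
time: 7.1
tcp_pos: [565.1, -50.1, 63.1]
orientation: [0.777, 0.63, -0.0, -0.0]
contact_force: [-0.3, 0.3, -1.4]
opening: 14.2
grasp_force: 30.0
time: 7.43
tcp_pos: [565.4, -50.1, 62.7]
orientation: [0.777, 0.63, 0.0, 0.0]
contact_force: [-0.3, 0.4, -1.1]
opening: 14.1
grasp_force: 30.0
lo tool y at tool x=0: -22.64 slope -0.0072 rms 0.16
li tool y at tool x=0: -7.35 slope -0.0006 rms 0.18
ri tool y at tool x=0: 7.00 slope 0.0065 rms 0.15
ro tool y at tool x=0: 22.84 slope 0.0007 rms 0.18
[[100, 210, 236, 263, 289], [124, 211, 237, 263, 288], [148, 212, 237, 262, 288], [172, 213, 237, 262, 287]]
196 dark 258 266 red None
204 dark None None red (np.int64(239), np.int64(260))
212 dark None None red (np.int64(235), np.int64(262))
218 dark None None red (np.int64(235), np.int64(263))
```

View pics/w5.png

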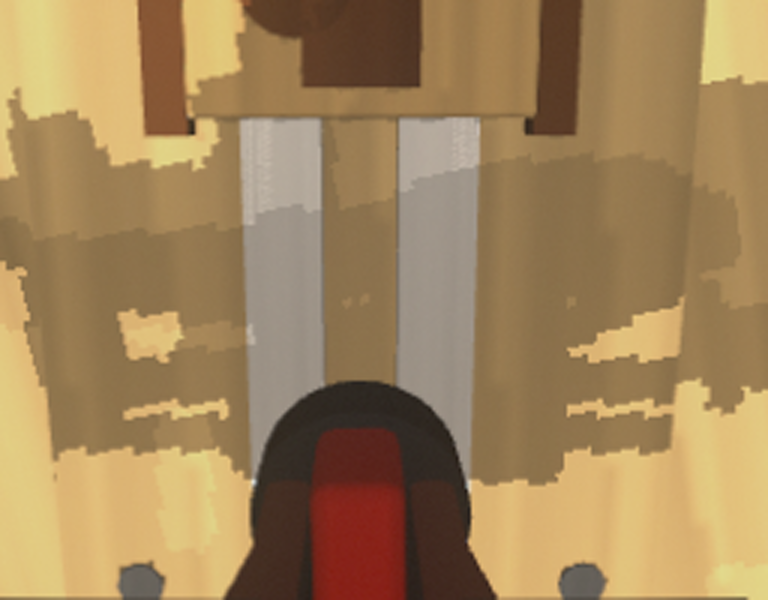

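```bash
for i in 1 2; do python3 -m handwheel '[{"translation":[0,0,0.04],"twist":0,"hand":0},{"translation":[0,0,0.08],"twist":0,"hand":0},{"translation":[0,0,0.08],"twist":0,"hand":0},{"translation":[0,0,0.08],"twist":0,"hand":0}]' | grep -E 'tcp|force'; done
```

```text
tcp_pos: [565.4, -50.1, 62.0]
contact_force: [0.5, -0.2, -1.0]
grasp_force: 30.0
tcp_pos: [565.5, -50.2, 62.0]
contact_force: [-2.8, -0.1, 5.6]
grasp_force: 30.0
```

```bash
python3 - <<'E'
from h import *
d=np.load("w5.npz"); s=dict(tcp_pos=d["pos"],orientation=d["q"]); C=cam("wrist",s); Rt=Rn.from_quat(d["q"]).as_matrix()
for z in(28.,50.): print(((back(C,[[250,99]],z)-d["pos"])@Rt)[0])
E
python3 -m handwheel '[{"translation":[0.4,0,-0.05],"twist":0,"hand":0},{"translation":[1,0,-0.05],"twist":0,"hand":0},{"translation":[1.7,0,-0.05],"twist":0,"hand":0},{"translation":[2.3,0,-0.05],"twist":0,"hand":0},{"translation":[2.8,0,-0.05],"twist":0,"hand":0}]'
python3 -m handwheel '[{"translation":[0.2,0,0],"twist":0,"hand":0},{"translation":[0.4,0,0],"twist":0,"hand":0},{"translation":[0.4,0,0],"twist":0,"hand":0},{"translation":[0.4,0,0],"twist":0,"hand":0}]'
```

```text
[72.09729635  0.17154656 34.70363421]
[72.28216606  0.16508779 12.70364185]
time: 8.57
tcp_pos: [571.6, -22.2, 62.0]
orientation: [0.777, 0.63, 0.0, 0.001]
contact_force: [0.2, -3.4, 4.4]
opening: 14.2
grasp_force: 30.0
time: 8.9
tcp_pos: [572.4, -18.4, 62.0]
orientation: [0.777, 0.63, 0.0, 0.0]
contact_force: [-0.3, -3.1, 5.9]
opening: 14.2
grasp_force: 30.0
```

```bash
python3 -m handwheel '[{"translation":[0.3,0,-0.05],"twist":0,"hand":0},{"translation":[0.6,0,-0.05],"twist":0,"hand":0},{"translation":[0.9,0,-0.05],"twist":0,"hand":0},{"translation":[1.2,0,-0.05],"twist":0,"hand":0},{"translation":[1.5,0,-0.05],"twist":0,"hand":0}]'
for i in 1 2; do python3 -m handwheel '[{"translation":[0.15,0,0],"twist":0,"hand":0},{"translation":[0.3,0,0],"twist":0,"hand":0},{"translation":[0.45,0,0],"twist":0,"hand":0},{"translation":[0.6,0,0],"twist":0,"hand":0},{"translation":[0.6,0,0],"twist":0,"hand":0}]'| grep -E 'tcp|force'; done
```

```text
time: 9.32
tcp_pos: [575.1, -3.7, 62.0]
orientation: [0.777, 0.63, -0.0, -0.0]
contact_force: [-0.2, -3.1, 4.7]
opening: 14.1
grasp_force: 30.0
tcp_pos: [576.3, 1.9, 62.0]
contact_force: [-0.8, -2.3, 4.2]
grasp_force: 30.0
tcp_pos: [577.6, 7.9, 62.0]
contact_force: [-0.4, -2.5, 4.0]
grasp_force: 30.0
```

```bash
python3 - <<'E'
from h import *
im=bot.camera("wrist"); cv2.imwrite("pics/w6.png",cv2.resize(im[0:300,100:400,::-1],(600,600),interpolation=cv2.INTER_CUBIC))
E
for i in 1 2; do python3 -m handwheel '[{"translation":[0.1,0,-0.01],"twist":0,"hand":0},{"translation":[0.2,0,-0.02],"twist":0,"hand":0},{"translation":[0.3,0,-0.02],"twist":0,"hand":0},{"translation":[0.3,0,-0.02],"twist":0,"hand":0}]'| grep -E 'tcp|force'; done
```

```text
tcp_pos: [578.1, 10.9, 62.0]
contact_force: [-0.2, -2.1, 2.0]
grasp_force: 30.0
tcp_pos: [578.6, 14.0, 62.0]
contact_force: [0.0, -1.1, 0.5]
grasp_force: 30.0
```

View pics/w6.png

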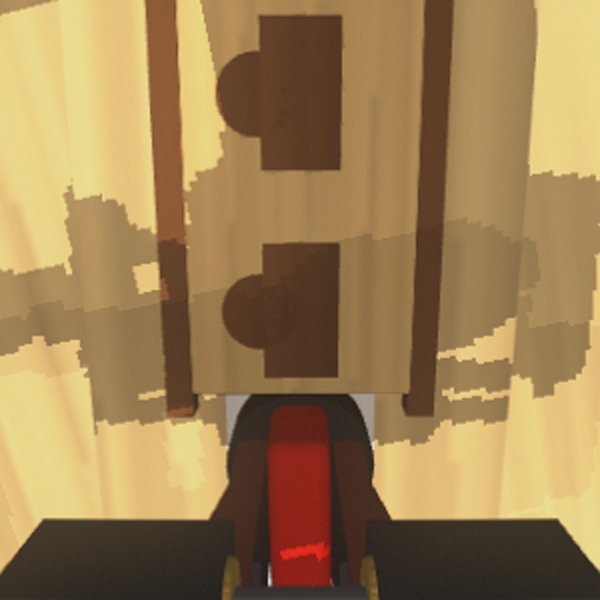

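```bash
for i in 1 2 3; do python3 -m handwheel '[{"translation":[0.1,0,0],"twist":0,"hand":0},{"translation":[0.2,0,0],"twist":0,"hand":0},{"translation":[0.3,0,0],"twist":0,"hand":0},{"translation":[0.3,0,0],"twist":0,"hand":0}]'| grep -E 'tcp|contact'; done
```

```text
tcp_pos: [579.2, 16.9, 62.0]
contact_force: [0.0, -0.4, -1.7]
tcp_pos: [579.9, 19.2, 62.2]
contact_force: [-0.6, -2.1, -2.4]
tcp_pos: [580.6, 22.3, 62.4]
contact_force: [-0.0, -3.1, -1.7]
```

```bash
for i in 1 2; do python3 -m handwheel '[{"translation":[0.07,0,0.02],"twist":0,"hand":0},{"translation":[0.14,0,0.02],"twist":0,"hand":0},{"translation":[0.2,0,0.02],"twist":0,"hand":0},{"translation":[0.2,0,0.02],"twist":0,"hand":0}]'| grep -E 'tcp|contact'; done
```

```text
tcp_pos: [581.1, 24.2, 62.2]
contact_force: [-0.4, -2.5, -2.3]
tcp_pos: [581.6, 26.1, 62.2]
contact_force: [-0.5, -4.1, -1.2]
```

```bash
python3 - <<'E'
from h import *
im=bot.camera("top"); cv2.imwrite("pics/t2.png",cv2.resize(im[100:190,130:310,::-1],(800,400),interpolation=cv2.INTER_CUBIC))
im=bot.camera("scene"); cv2.imwrite("pics/s2.png",cv2.resize(im[200:300,220:420,::-1],(800,400),interpolation=cv2.INTER_CUBIC))
E
```

```text
(no output)
```

View pics/s2.png

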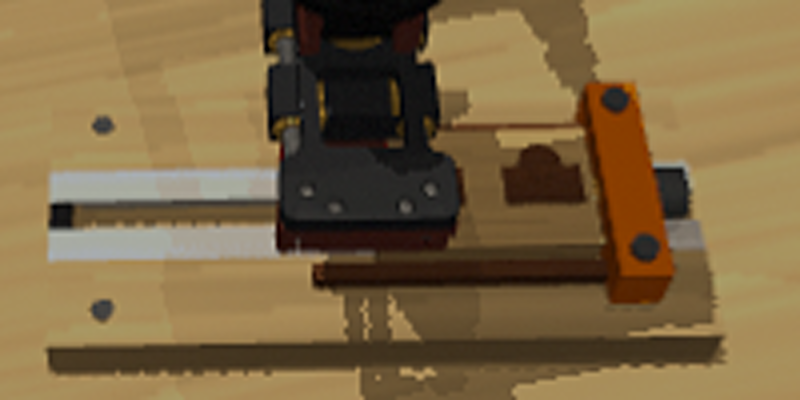

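```bash
for i in 1 2 3; do python3 -m handwheel '[{"translation":[0.03,0,0],"twist":0,"hand":0},{"translation":[0.06,0,0],"twist":0,"hand":0},{"translation":[0.1,0,0],"twist":0,"hand":0},{"translation":[0.1,0,0],"twist":0,"hand":0}]'| grep -E 'tcp|contact'; done
```

```text
tcp_pos: [581.8, 27.0, 62.2]
contact_force: [-1.4, -5.4, -0.8]
tcp_pos: [582.0, 27.9, 62.2]
contact_force: [-0.7, -4.7, -1.2]
tcp_pos: [582.1, 28.5, 62.3]
contact_force: [-2.3, -6.3, 1.5]
```

```bash
for i in 1 2; do python3 -m handwheel '[{"translation":[0.02,0,0],"twist":0,"hand":0},{"translation":[0.05,0,0],"twist":0,"hand":0},{"translation":[0.05,0,0],"twist":0,"hand":0},{"translation":[0.05,0,0],"twist":0,"hand":0}]'| grep -E 'tcp|contact'; done
```

```text
tcp_pos: [582.1, 28.6, 62.4]
contact_force: [-2.5, -7.5, 0.6]
tcp_pos: [582.1, 28.8, 62.5]
contact_force: [-2.9, -9.1, 2.0]
```

```bash
python3 -m handwheel '[{"translation":[0.04,0,0.01],"twist":0,"hand":0},{"translation":[0.08,0,0.02],"twist":0,"hand":0},{"translation":[0.12,0,0.03],"twist":0,"hand":0},{"translation":[0.12,0,0.03],"twist":0,"hand":0},{"translation":[0.12,0,0.03],"twist":0,"hand":0}]'; python3 -c "
from h import *
s=bot.read_state();print(s['q'],s['wrist_torque'],Rn.from_quat(s['orientation']).as_matrix().round(3))"
```

```text
time: 14.72
tcp_pos: [582.3, 29.0, 62.7]
orientation: [0.777, 0.629, -0.001, 0.001]
contact_force: [-5.1, -10.5, 4.2]
opening: 14.3
grasp_force: 30.0
[-0.0061481   0.07400884  1.53248912 -0.00394166  1.53552002  0.20360245] [-2.09200507  0.77702807  0.08675467] [[ 0.208  0.978 -0.   ]
 [ 0.978 -0.208 -0.004]
 [-0.004  0.    -1.   ]]
```

```bash
python3 -m handwheel '[{"translation":[0.04,0,0],"twist":0,"hand":0},{"translation":[0.08,0,0],"twist":0,"hand":0},{"translation":[0.08,0,0],"twist":0,"hand":0}]'|grep -E 'tcp|contact'
python3 -m handwheel '[{"translation":[0,0,0],"twist":0.06,"hand":0},{"translation":[0,0,0],"twist":0.12,"hand":0},{"translation":[0,0,0],"twist":0.18,"hand":0},{"translation":[0,0,0],"twist":0.24,"hand":0},{"translation":[0,0,0],"twist":0.3,"hand":0}]'; python3 -c "
from h import *
s=bot.read_state();print(s['q'][5],s['wrist_torque'])"
```

```text
tcp_pos: [582.4, 29.3, 62.8]
contact_force: [-5.5, -12.4, 4.1]
time: 15.38
tcp_pos: [581.3, 29.1, 62.5]
orientation: [0.863, 0.505, -0.003, 0.001]
contact_force: [-9.2, -13.4, 6.1]
opening: 14.4
grasp_force: 30.6
0.5072923408890521 [-2.54295163  1.34468009  0.43023543]
```

```bash
python3 -m handwheel '[{"translation":[-0.02,-0.04,0],"twist":0.06,"hand":0},{"translation":[-0.02,-0.04,0],"twist":0.12,"hand":0},{"translation":[-0.02,-0.04,0],"twist":0.18,"hand":0},{"translation":[-0.02,-0.04,0],"twist":0.24,"hand":0},{"translation":[-0.02,-0.04,0],"twist":0.3,"hand":0}]'; python3 -c "
from h import *
s=bot.read_state();print(s['q'][5],s['wrist_torque'])"
```

```text
time: 15.8
tcp_pos: [581.6, 28.9, 62.5]
orientation: [0.929, 0.37, -0.002, 0.002]
contact_force: [-6.7, -15.3, 3.3]
opening: 14.7
grasp_force: 30.5
0.8073193026369463 [-2.76470082  0.77940924  0.43234521]
```

```bash
python3 -m handwheel '[{"translation":[-0.04,0.03,0],"twist":0.06,"hand":0},{"translation":[-0.04,0.03,0],"twist":0.12,"hand":0},{"translation":[-0.04,0.03,0],"twist":0.18,"hand":0},{"translation":[-0.04,0.03,0],"twist":0.24,"hand":0},{"translation":[-0.04,0.03,0],"twist":0.3,"hand":0}]'; python3 -c "
from h import *
s=bot.read_state();print(s['q'][5],s['wrist_torque'])"
```

```text
time: 16.22
tcp_pos: [581.7, 28.5, 62.3]
orientation: [0.974, 0.227, -0.001, 0.003]
contact_force: [-5.6, -12.8, 4.4]
opening: 14.6
grasp_force: 30.2
1.1065673618830196 [-2.51604197  0.67356459  0.37492113]
```

```bash
python3 -m handwheel '[{"translation":[0,0,0],"twist":0.06,"hand":0},{"translation":[0,0,0],"twist":0.12,"hand":0},{"translation":[0,0,0],"twist":0.18,"hand":0},{"translation":[0,0,0],"twist":0.24,"hand":0},{"translation":[0,0,0],"twist":0.3,"hand":0}]'; python3 -c "
from h import *
s=bot.read_state();print(s['q'][5],s['wrist_torque'])"
```

```text
time: 16.63
tcp_pos: [581.8, 28.2, 62.3]
orientation: [0.997, 0.079, -0.001, 0.003]
contact_force: [-5.5, -14.8, 2.5]
opening: 14.7
grasp_force: 30.5
1.4063727133911423 [-2.90156205  0.47537592  0.4337306 ]
```

```bash
python3 -m handwheel '[{"translation":[0,0,0],"twist":0.06,"hand":0},{"translation":[0,0,0],"twist":0.12,"hand":0},{"translation":[0,0,0],"twist":0.18,"hand":0},{"translation":[0,0,0],"twist":0.24,"hand":0},{"translation":[0,0,0],"twist":0.3,"hand":0}]'; python3 -c "
from h import *
s=bot.read_state();print(s['q'][5],s['wrist_torque'])"
python3 -m handwheel '[{"translation":[0,0,0],"twist":0.04,"hand":0},{"translation":[0,0,0],"twist":0.07,"hand":0},{"translation":[0,0,0],"twist":0.07,"hand":0}]'; python3 - <<'E'
from h import *
s=bot.read_state();print(s['q'][5],s['wrist_torque'])
im=bot.camera("wrist"); cv2.imwrite("pics/w7.png",cv2.resize(im[0:300,50:450,::-1],(800,600),interpolation=cv2.INTER_CUBIC))
E
```

```text
time: 17.05
tcp_pos: [581.5, 27.8, 62.2]
orientation: [0.997, -0.071, -0.001, 0.003]
contact_force: [-7.5, -15.7, 3.3]
opening: 15.1
grasp_force: 30.1
1.7064964384638803 [-3.03751017  0.93903317  0.37380618]
time: 17.3
tcp_pos: [581.2, 27.8, 62.2]
orientation: [0.994, -0.105, -0.001, 0.003]
contact_force: [-7.5, -15.5, 3.8]
opening: 14.5
grasp_force: 30.0
1.775221433820758 [-3.05401998  1.01726677  0.32426043]
```

View pics/w7.png

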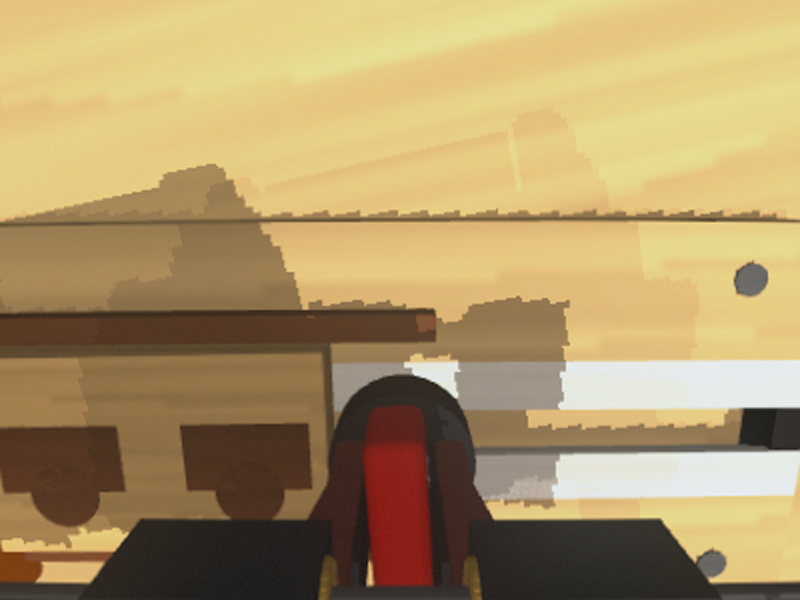

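```bash
for i in 1 2; do python3 -m handwheel '[{"translation":[0,0,0],"twist":0.03,"hand":0},{"translation":[0,0,0],"twist":0.06,"hand":0},{"translation":[0,0,0],"twist":0.06,"hand":0},{"translation":[0,0,0],"twist":0.06,"hand":0}]'|grep -E 'tcp|cont|open'; python3 -c "
from h import *
s=bot.read_state();print(s['q'][5],s['wrist_torque'])"; done
python3 - <<'E'
from h import *
im=bot.camera("wrist"); m=redmask(im)
def cl(im):
    m=redmask(im)
    for v in range(215,292,15):
        x=np.nonzero(m[v])[0]; print(v,x.min(),x.max(),(x.min()+x.max())/2)
cl(im); print(); cl(np.load("w5.npz")["im"])
E
```

```text
tcp_pos: [581.0, 27.7, 62.2]
contact_force: [-7.2, -17.0, 3.5]
opening: 14.7
1.8337635019191663 [-3.01214311  1.16453464  0.25839056]
tcp_pos: [581.0, 27.7, 62.1]
contact_force: [-8.2, -16.3, 3.9]
opening: 14.9
1.893704768154412 [-3.05196793  1.17378178  0.40290853]
215 233 261 247.0
230 231 262 246.5
245 233 263 248.0
260 234 264 249.0
275 235 265 250.0
290 237 266 251.5

215 235 263 249.0
230 233 264 248.5
245 234 264 249.0
260 234 265 249.5
275 235 265 250.0
290 236 264 250.0
```

```bash
for i in 1 2; do python3 -m handwheel '[{"translation":[-0.01,0.08,0],"twist":-0.01,"hand":0},{"translation":[-0.02,0.16,-0.01],"twist":-0.02,"hand":0},{"translation":[-0.02,0.23,-0.01],"twist":-0.03,"hand":0},{"translation":[-0.02,0.23,-0.01],"twist":-0.03,"hand":0}]'|grep -E 'tcp|cont|open'; python3 -c "
from h import *
s=bot.read_state();print(s['q'][5],s['wrist_torque'])"; done
```

```text
tcp_pos: [580.8, 27.4, 62.1]
contact_force: [-3.9, -11.1, 1.0]
opening: 14.3
1.8596996833857415 [-1.94238607  0.60595307  0.12827955]
tcp_pos: [580.6, 27.0, 62.0]
contact_force: [-0.3, -6.3, -1.2]
opening: 14.0
1.8265067014109384 [-0.97732935 -0.01397116 -0.02118759]
```

```bash
python3 -m handwheel '[{"translation":[0,0.1,0],"twist":0,"hand":0},{"translation":[0,0.2,0],"twist":0,"hand":0},{"translation":[0,0.3,0],"twist":0,"hand":0},{"translation":[0,0.3,0],"twist":0,"hand":0}]'|grep -E 'tcp|cont|open'
python3 -m handwheel '[{"translation":[0,0,0],"twist":0,"hand":0.5},{"translation":[0,0,0],"twist":0,"hand":0.5},{"translation":[0,0,0],"twist":0,"hand":0.5},{"translation":[0,0,0],"twist":0,"hand":0.5},{"translation":[0,0,0],"twist":0,"hand":0.5}]'
python3 - <<'E'
from h import *
s=bot.read_state(); im=bot.camera("wrist"); C=cam("wrist",s); m=redmask(im)
for y0 in(-.2,-.28): print(fitbox(C,m,[s["tcp_pos"][0],s["tcp_pos"][1],y0],(46,14,30),78))
h=im; cv2.imwrite("pics/w8.png",cv2.resize(im[0:300,50:450,::-1],(800,600),interpolation=cv2.INTER_CUBIC))
E
```

```text
tcp_pos: [580.3, 26.4, 62.1]
contact_force: [4.2, 3.4, -3.6]
opening: 14.4
time: 19.48
tcp_pos: [579.6, 24.4, 62.1]
orientation: [0.991, -0.133, -0.0, 0.0]
contact_force: [0.5, 0.1, 0.3]
opening: 42.8
grasp_force: 0.0
(array([ 5.79035594e+02,  2.72137169e+01, -2.48392037e-01]), np.float64(0.3313710998072547))
(array([ 5.84620209e+02,  2.57035477e+01, -2.32938343e-01]), np.float64(0.3529643638682376))
```

View pics/w8.png

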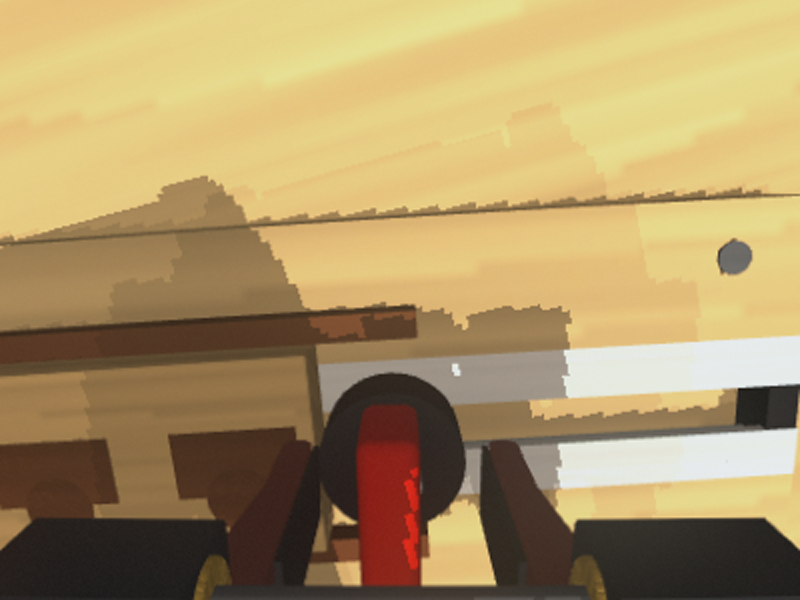

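```bash
python3 -m handwheel '[{"translation":[0,0,-1],"twist":0,"hand":0.5},{"translation":[0,0,-3],"twist":0,"hand":0.5},{"translation":[0,0,-6],"twist":0,"hand":0.5},{"translation":[0,0,-9],"twist":0,"hand":0.5},{"translation":[0,0,-12],"twist":0,"hand":0.5}]'
python3 -m handwheel '[{"translation":[-2,0,-1],"twist":0,"hand":0.5},{"translation":[-5,0,-2],"twist":0,"hand":0.5},{"translation":[-8,0,-3],"twist":0,"hand":0.5},{"translation":[-11,0,-3],"twist":0,"hand":0.5},{"translation":[-13,0,-3],"twist":0,"hand":0.5}]'
python3 -m handwheel '[{"translation":[0,0,0],"twist":0,"hand":0.5},{"translation":[0,0,0],"twist":0,"hand":0.5},{"translation":[0,0,0],"twist":0,"hand":0.5},{"translation":[0,0,0],"twist":0,"hand":0.5},{"translation":[0,0,0],"twist":0,"hand":0.5}]'
python3 - <<'E'
from h import *
s=bot.read_state(); im=bot.camera("wrist"); C=cam("wrist",s); m=redmask(im)
sc=bot.camera("scene"); cv2.imwrite("sc_end.png",sc[:,:,::-1]); tp=bot.camera("top")
np.savez("end.npz",im=im,pos=s["tcp_pos"],q=s["orientation"],sc=sc,tp=tp)
a=np.array([582.5,29.0]); u=np.array([.208,.978])
print("stud in view px",proj(C,[[*a,93]]), fitbox(C,m,[*a,-.21],(46,14,30),78))
for n,I,Ci,z in(("wrist",im,C,50),("scene",sc,cam("scene"),50),("top",tp,cam("top"),50)):
    print(n)
    for off in(-22,22):
        ds=np.arange(12,136,3.); X=[[*(a+u*d+off*np.array([-u[1],u[0]])),z] for d in ds]
        p=proj(Ci,X).round().astype(int); H=cv2.cvtColor(I,cv2.COLOR_RGB2HSV)
        print(off,[(int(d),*H[v,w].tolist()) if 0<=v<384 and 0<=w<512 else None for d,(w,v) in zip(ds,p) if d<33 or d>100])
E
```

```text
time: 19.95
tcp_pos: [579.3, 24.4, 184.0]
orientation: [0.991, -0.133, 0.0, -0.0]
contact_force: [0.4, 0.7, 0.3]
opening: 43.9
grasp_force: 0.0
time: 20.37
tcp_pos: [452.7, 59.3, 214.2]
orientation: [0.991, -0.133, 0.001, -0.0]
contact_force: [0.1, -0.2, -0.5]
opening: 43.7
grasp_force: 0.0
time: 20.78
tcp_pos: [454.7, 58.5, 211.6]
orientation: [0.991, -0.134, -0.0, 0.0]
contact_force: [-0.0, -0.1, -1.2]
opening: 44.1
grasp_force: 0.0
stud in view px [[243.07420858  19.90856964]] (array([ 5.83051981e+02,  2.66245484e+01, -2.29736708e-01]), np.float64(0.06573036066675064))
wrist
-22 [(12, 23, 108, 208), (15, 23, 109, 209), (18, 18, 123, 116), (21, 21, 124, 209), (24, 21, 124, 209), (27, 21, 125, 208), (30, 20, 121, 210), (102, 18, 131, 209), (105, 19, 131, 209), (108, 18, 131, 210), (111, 18, 131, 210), (114, 18, 132, 209), (117, 18, 131, 209), (120, 13, 212, 114), (123, 15, 243, 210), (126, 17, 240, 210), (129, 17, 238, 211), (132, 17, 242, 210), (135, 17, 238, 211)]
22 [(12, 15, 37, 167), (15, 16, 37, 167), (18, 17, 125, 110), (21, 20, 122, 209), (24, 21, 123, 208), (27, 21, 123, 20
[... 1112 characters left out ...]
, (18, 105, 33, 31), (21, 78, 43, 30), (24, 105, 51, 20), (27, 98, 29, 35), (30, 23, 53, 58), (102, 19, 73, 146), (105, 20, 69, 147), (108, 20, 70, 146), (111, 20, 70, 146), (114, 20, 69, 145), (117, 20, 70, 149), (120, 21, 69, 148), (123, 20, 68, 151), (126, 20, 67, 148), (129, 20, 67, 148), (132, 21, 68, 150), (135, 21, 64, 147)]
22 [(12, 22, 60, 76), (15, 22, 75, 65), (18, 17, 73, 56), (21, 20, 70, 66), (24, 20, 81, 69), (27, 16, 69, 70), (30, 20, 72, 71), (102, 18, 76, 94), (105, 20, 69, 93), (108, 21, 66, 100), (111, 20, 69, 100), (114, 19, 74, 100), (117, 19, 75, 98), (120, 18, 74, 103), (123, 20, 69, 104), (126, 22, 63, 101), (129, 20, 71, 104), (132, 18, 72, 106), (135, 19, 70, 110)]
```

```bash
python3 - <<'E'
from h import *
d=np.load("end.npz"); s=dict(tcp_pos=d["pos"],orientation=d["q"])
a=np.array([582.5,29.0]); u=np.array([.208,.978])
for n,I,C in(("wrist",d["im"],cam("wrist",s)),("scene",d["sc"],cam("scene"))):
    for off in(-22,0,22):
        ds=np.arange(115,125,.5); p=proj(C,[[*(a+u*t+off*np.array([-u[1],u[0]])),50] for t in ds]).astype(np.float32)
        g=cv2.remap(I,p[:,0].reshape(1,-1),p[:,1].reshape(1,-1),cv2.INTER_LINEAR)[0]
        print(n,off,"px/mm %.2f"%(np.linalg.norm(p[-1]-p[0])/9.5),g[:,2].tolist())
E
```

```text
wrist -22 px/mm 1.09 [101, 101, 102, 101, 100, 93, 81, 61, 41, 25, 21, 23, 22, 20, 17, 13, 12, 11, 13, 14]
wrist 0 px/mm 1.07 [100, 104, 104, 104, 104, 99, 73, 51, 33, 24, 23, 23, 24, 24, 25, 18, 12, 13, 15, 18]
wrist 22 px/mm 1.05 [105, 105, 105, 104, 101, 92, 74, 43, 24, 23, 24, 26, 26, 24, 21, 17, 17, 18, 19, 19]
scene -22 px/mm 0.56 [78, 78, 79, 80, 80, 81, 81, 69, 57, 46, 34, 23, 10, 0, 0, 0, 0, 0, 0, 0]
scene 0 px/mm 0.55 [59, 68, 79, 83, 86, 89, 88, 73, 59, 45, 32, 21, 11, 0, 0, 0, 0, 0, 0, 0]
scene 22 px/mm 0.55 [83, 83, 84, 86, 89, 92, 86, 71, 55, 42, 30, 19, 8, 0, 0, 0, 0, 0, 0, 0]
```

```bash
python3 -m handwheel '[{"translation":[1,-2.5,1.5],"twist":0,"hand":0.5},{"translation":[2,-5,3],"twist":0,"hand":0.5},{"translation":[3,-7.5,5],"twist":0,"hand":0.5},{"translation":[4,-10,6.5],"twist":0,"hand":0.5},{"translation":[5,-12.4,8],"twist":0,"hand":0.5}]' | grep -E "tcp|cont"
python3 -m handwheel '[{"translation":[0,0,0],"twist":0,"hand":0.5},{"translation":[0,0,0],"twist":0,"hand":0.5},{"translation":[0,0,0],"twist":0,"hand":0.5},{"translation":[0,0,0],"twist":0,"hand":0.5},{"translation":[0,0,0],"twist":0,"hand":0.5}]' | grep -E "tcp|cont"
python3 - <<'E'
from h import *
s=bot.read_state(); im=bot.camera("wrist"); C=cam("wrist",s); np.savez("end2.npz",im=im,pos=s["tcp_pos"],q=s["orientation"])
print("cam",-C[0].T@C[1])
a=np.array([582.5,29.0]); u=np.array([.208,.978])
for off in(-22,-10,0,10,22,35,45):
    ds=np.arange(114,126,.5); p=proj(C,[[*(a+u*t+off*np.array([-u[1],u[0]])),50] for t in ds]).astype(np.float32)
    g=cv2.remap(im,p[:,0].reshape(1,-1),p[:,1].reshape(1,-1),cv2.INTER_LINEAR)[0]
    print(off,"px/mm %.2f"%(np.linalg.norm(p[-1]-p[0])/11.5),g[:,0].tolist(),g[:,2].tolist())
E
```

```text
tcp_pos: [535.9, 166.2, 130.5]
contact_force: [0.1, -0.5, 0.4]
tcp_pos: [535.5, 164.5, 133.6]
contact_force: [-0.2, -0.1, -1.4]
cam [606.19606274 145.03016192 295.88240805]
-22 px/mm 1.43 [220, 220, 219, 219, 219, 220, 220, 218, 209, 180, 163, 176, 216, 219, 220, 220, 220, 220, 220, 221, 220, 220, 220, 221] [109, 109, 108, 108, 108, 109, 109, 108, 103, 86, 67, 42, 14, 24, 32, 37, 38, 40, 40, 40, 39, 38, 37, 38]
-10 px/mm 1.41 [210, 214, 214, 214, 215, 215, 214, 210, 195, 154, 151, 173, 218, 220, 220, 220, 220, 220, 220, 220, 220, 220, 220, 220] [99, 100, 100, 101, 102, 102, 102, 100, 94, 80, 75, 53, 13, 21, 29, 37, 38, 37, 36, 35, 36, 36, 36, 37]
0 px/mm 1.40 [204, 217, 217, 217, 217, 216, 217, 212, 190, 157, 162, 187, 214, 220, 220, 220, 220, 220, 220, 220, 220, 220, 220, 220] [97, 104, 103, 103, 103, 103, 104, 100, 88, 69, 48, 28, 14, 25, 30, 33, 35, 35, 35, 34, 34, 34, 34, 33]
10 px/mm 1.38 [219, 219, 219, 219, 219, 219, 219, 214, 185, 160, 155, 187, 209, 220, 220, 220, 220, 220, 220, 220, 220, 220, 220, 220] [106, 106, 106, 107, 107, 107, 106, 103, 95, 92, 98, 46, 20, 23, 30, 34, 35, 35, 34, 33, 34, 33, 32, 34]
22 px/mm 1.37 [219, 219, 219, 219, 219, 219, 216, 210, 170, 146, 147, 188, 212, 220, 220, 220, 220, 220, 220, 220, 219, 219, 220, 220] [105, 105, 105, 106, 105, 105, 104, 100, 90, 80, 73, 32, 17, 22, 30, 33, 34, 33, 31, 31, 31, 32, 33, 33]
35 px/mm 1.35 [84, 84, 85, 85, 87, 94, 104, 116, 116, 116, 117, 136, 148, 157, 165, 168, 168, 168, 168, 168, 169, 168, 168, 168] [37, 35, 36, 36, 35, 37, 40, 44, 44, 41, 35, 27, 24, 24, 25, 25, 25, 26, 26, 26, 27, 26, 24, 25]
45 px/mm 1.33 [129, 129, 128, 127, 127, 128, 128, 128, 128, 126, 127, 131, 144, 156, 165, 167, 167, 167, 168, 167, 167, 167, 167, 167] [67, 68, 67, 66, 66, 67, 67, 67, 67, 63, 52, 27, 24, 24, 26, 26, 26, 26, 26, 25, 24, 25, 25, 27]
```

```bash
python3 -m handwheel '[{"translation":[0,0,2],"twist":0,"hand":0.5},{"translation":[0,0,4],"twist":0,"hand":0.5},{"translation":[0,0,6],"twist":0,"hand":0.5},{"translation":[0,0,7.5],"twist":0,"hand":0.5},{"translation":[0,0,8],"twist":0,"hand":0.5}]' | grep -E "tcp|cont"
python3 -m handwheel '[{"translation":[0,0,0],"twist":0,"hand":0.5},{"translation":[0,0,0],"twist":0,"hand":0.5},{"translation":[0,0,0],"twist":0,"hand":0.5},{"translation":[0,0,0],"twist":0,"hand":0.5},{"translation":[0,0,0],"twist":0,"hand":0.5}]' | grep -E "tcp|cont"
python3 - <<'E'
from h import *
s=bot.read_state(); im=np.mean([bot.camera("wrist").astype(float) for _ in range(4)],0).astype(np.uint8); C=cam("wrist",s); np.savez("end3.npz",im=im,pos=s["tcp_pos"],q=s["orientation"])
c=-C[0].T@C[1]; a=np.array([582.5,29.0]); u=np.array([.208,.978])
print("cam",c,"along",(c[:2]-a)@u)
for off in(-25,-15,-4,4,15,25,32,40,46):
    ds=np.arange(114,125,.4); p=proj(C,[[*(a+u*t+off*np.array([-u[1],u[0]])),50] for t in ds]).astype(np.float32)
    g=cv2.remap(im,p[:,0].reshape(1,-1),p[:,1].reshape(1,-1),cv2.INTER_LINEAR)[0]
    print(off,"px/mm %.2f"%(np.linalg.norm(p[-1]-p[0])/(ds[-1]-ds[0])),p[10].round(),*["%d/%d/%d"%tuple(x) for x in g[6:22]])
E
```

```text
tcp_pos: [533.9, 164.3, 49.8]
contact_force: [0.9, -0.2, 0.2]
tcp_pos: [535.9, 165.3, 53.2]
contact_force: [0.0, 0.5, 0.1]
cam [606.66673339 145.92516278 215.53547539] along 119.3794897469403
-25 px/mm 2.15 [250.  39.] 228/185/114 228/185/114 228/185/114 227/184/113 222/178/110 190/148/91 145/111/68 155/106/60 190/108/36 219/115/13 229/131/15 229/140/23 229/148/29 229/153/32 229/153/32 229/153/32
-15 px/mm 2.12 [251.  62.] 228/195/118 228/195/118 228/194/118 227/192/117 221/177/107 193/152/97 160/130/97 157/115/82 190/110/45 227/120/10 229/131/13 229/141/22 228/148/28 229/152/30 229/153/30 229/153/30
-4 px/mm 2.09 [252.  86.] 219/172/104 221/174/106 223/178/108 222/176/107 202/158/95 175/132/75 164/117/53 196/130/49 195/100/19 219/113/11 229/125/13 229/132/18 229/138/23 229/142/26 228/142/25 229/141/24
4 px/mm 2.06 [253. 103.] 225/179/108 225/179/108 225/179/108 221/173/105 196/151/91 169/126/68 170/120/52 207/137/50 199/100/15 221/114/11 229/125/13 229/132/17 229/137/21 229/141/24 229/140/23 229/140/23
15 px/mm 2.03 [255. 126.] 228/191/115 228/190/115 226/188/114 217/173/105 191/149
[... 208 characters left out ...]
80 129/99/63 142/107/67 163/97/42 200/104/20 227/117/10 228/125/12 228/131/16 228/137/20 228/139/21 228/139/20 228/139/19
32 px/mm 1.98 [256. 160.] 125/76/44 124/75/43 124/75/44 125/76/44 126/76/45 128/76/44 132/77/40 153/80/29 205/102/15 225/116/10 228/125/12 228/131/16 228/137/21 228/138/21 228/138/21 228/138/21
40 px/mm 1.95 [257. 175.] 142/112/73 141/112/73 141/112/73 141/112/73 141/112/73 140/110/71 135/100/62 130/83/43 142/74/23 154/77/20 163/81/20 170/84/19 175/87/19 176/87/19 176/87/19 178/89/20
46 px/mm 1.93 [258. 187.] 135/108/71 136/108/71 136/108/71 136/108/71 136/109/71 135/107/70 131/99/63 130/82/41 138/70/22 156/77/19 162/80/21 169/83/19 173/85/18 174/86/18 176/87/20 175/86/19
```

```bash
python3 -m handwheel '[{"translation":[0,0,-2],"twist":0,"hand":0.5},{"translation":[0,0,-5],"twist":0,"hand":0.5},{"translation":[0,0,-8],"twist":0,"hand":0.5},{"translation":[0,0,-10],"twist":0,"hand":0.5},{"translation":[0,0,-10],"twist":0,"hand":0.5}]' | grep -E "tcp|cont"
python3 -m handwheel '[{"translation":[1.6,2.4,0],"twist":0,"hand":0.4},{"translation":[3.2,4.8,0],"twist":0,"hand":0.4},{"translation":[5,7.5,0],"twist":0,"hand":0.4},{"translation":[6.8,10,0],"twist":-0.04,"hand":0.4},{"translation":[8.2,12.1,0],"twist":-0.04,"hand":0.4}]' | grep -E "tcp|cont"
python3 -m handwheel '[{"translation":[0,0,0],"twist":0,"hand":0.4},{"translation":[0,0,0],"twist":0,"hand":0.4},{"translation":[0,0,0],"twist":0,"hand":0.4},{"translation":[0,0,0],"twist":0,"hand":0.4},{"translation":[0,0,0],"twist":0,"hand":0.4}]' | grep -E "tcp|cont"
python3 - <<'E'
from h import *
s=bot.read_state(); im=bot.camera("wrist"); C=cam("wrist",s); m=redmask(im)
p,f=fitbox(C,m,[583,26.6,-.22],(46,14,30),78); print(s["q"][5],p,f,rows_to([p[0],p[1],57],p[2]-np.pi/2,s))
E
```

```text
tcp_pos: [537.4, 165.7, 158.1]
contact_force: [0.9, -0.2, 0.6]
tcp_pos: [582.4, 24.9, 150.5]
contact_force: [0.4, 0.9, -0.9]
tcp_pos: [582.0, 28.0, 151.8]
contact_force: [-0.3, -0.4, 0.7]
1.786282907320463 [ 5.78952881e+02  2.71642304e+01 -2.39652818e-01] 0.24060400383929792 (array([-0.28,  0.15,  9.48]), np.float64(0.014))
```

```bash
python3 -m handwheel '[{"translation":[0,0.1,2],"twist":0,"hand":0.4},{"translation":[0,0.1,4],"twist":0,"hand":0.4},{"translation":[0,0.1,6],"twist":0,"hand":0.4},{"translation":[0,0.1,7.5],"twist":0,"hand":0.4},{"translation":[0,0.1,8.3],"twist":0,"hand":0.4}]' | grep -E "tcp|cont"
python3 -m handwheel '[{"translation":[0,0,0.3],"twist":0,"hand":0.4},{"translation":[0,0,0.6],"twist":0,"hand":0.4},{"translation":[0,0,0.9],"twist":0,"hand":0.4},{"translation":[0,0,1],"twist":0,"hand":0.4},{"translation":[0,0,1],"twist":0,"hand":0.4}]' | grep -E "tcp|cont|ope"
python3 -m handwheel '[{"translation":[0,0,0],"twist":0,"hand":0},{"translation":[0,0,0],"twist":0,"hand":0},{"translation":[0,0,0],"twist":0,"hand":0},{"translation":[0,0,0],"twist":0,"hand":0},{"translation":[0,0,0],"twist":0,"hand":0}]'; python3 -c "
from h import *
s=bot.read_state();print(s['q'][5],s['wrist_torque'])"
```

```text
tcp_pos: [580.8, 26.6, 66.4]
contact_force: [-0.1, -0.5, -0.2]
tcp_pos: [582.4, 25.8, 59.6]
contact_force: [0.4, 0.9, -0.4]
opening: 34.7
time: 25.4
tcp_pos: [582.4, 26.2, 59.3]
orientation: [0.994, -0.113, 0.0, -0.0]
contact_force: [0.6, 1.1, 0.9]
opening: 14.7
grasp_force: 30.0
1.7842762260152767 [ 0.40003258 -0.06583211 -0.01914095]
```

```bash
python3 -m handwheel '[{"translation":[0,-0.1,0.05],"twist":0,"hand":0},{"translation":[0,-0.2,0.1],"twist":0,"hand":0},{"translation":[0,-0.3,0.1],"twist":0,"hand":0},{"translation":[0,-0.4,0.1],"twist":0,"hand":0},{"translation":[0,-0.4,0.1],"twist":0,"hand":0}]'; python3 -c "
from h import *
s=bot.read_state();print(s['q'][5],s['wrist_torque'])"
```

```text
time: 25.82
tcp_pos: [582.6, 26.6, 59.3]
orientation: [0.993, -0.114, -0.0, 0.003]
contact_force: [-4.8, -10.2, 8.9]
opening: 14.4
grasp_force: 30.0
1.7910746460124822 [-1.6280714   1.01173727  0.02186316]
```

```bash
for i in 1 2; do python3 -m handwheel '[{"translation":[0,0,0],"twist":-0.05,"hand":0},{"translation":[0,0,0],"twist":-0.1,"hand":0},{"translation":[0,0,0],"twist":-0.15,"hand":0},{"translation":[0,0,0],"twist":-0.2,"hand":0}]'|grep -E "tcp|cont|ope"; python3 -c "
from h import *
s=bot.read_state();print(s['q'][5],s['wrist_torque'])"; done
```

```text
tcp_pos: [583.3, 27.0, 59.3]
contact_force: [-1.9, -7.7, 5.9]
opening: 15.3
1.5889875774084832 [-1.21082975  0.19345091 -0.32922052]
tcp_pos: [584.1, 27.3, 59.3]
contact_force: [1.9, -5.8, 4.6]
opening: 15.0
1.3890279014118447 [-0.97738928 -0.26846086 -0.24595158]
```

```bash
python3 -m handwheel '[{"translation":[0.03,-0.08,0.02],"twist":-0.05,"hand":0},{"translation":[0.06,-0.16,0.04],"twist":-0.1,"hand":0},{"translation":[0.09,-0.23,0.06],"twist":-0.15,"hand":0},{"translation":[0.09,-0.23,0.06],"twist":-0.2,"hand":0},{"translation":[0.09,-0.23,0.06],"twist":-0.25,"hand":0}]'; python3 -c "
from h import *
s=bot.read_state();print(s['q'][5],s['wrist_torque'])"
```

```text
time: 26.9
tcp_pos: [585.3, 28.0, 59.4]
orientation: [0.978, 0.209, 0.002, 0.004]
contact_force: [2.0, -12.6, 5.6]
opening: 14.8
grasp_force: 30.2
1.1432390429072568 [-2.02983366 -0.45403402 -0.32703077]
```

```bash
python3 -m handwheel '[{"translation":[0,0,0.03],"twist":-0.06,"hand":0},{"translation":[0,0,0.06],"twist":-0.12,"hand":0},{"translation":[0,0,0.06],"twist":-0.18,"hand":0},{"translation":[0,0,0.06],"twist":-0.24,"hand":0},{"translation":[0,0,0.06],"twist":-0.24,"hand":0}]'; python3 -c "
from h import *
s=bot.read_state();print(s['q'][5],s['wrist_torque'])"
```

```text
time: 27.32
tcp_pos: [585.8, 28.4, 59.4]
orientation: [0.946, 0.325, 0.002, 0.004]
contact_force: [3.6, -9.8, 7.6]
opening: 14.5
grasp_force: 30.1
0.9023689596719815 [-1.95400121 -0.45217936 -0.19342492]
```

```bash
python3 -m handwheel '[{"translation":[0.08,0,0],"twist":0,"hand":0},{"translation":[0.16,0,0.02],"twist":0,"hand":0},{"translation":[0.23,0,0.04],"twist":0,"hand":0},{"translation":[0.23,0,0.04],"twist":0,"hand":0},{"translation":[0.23,0,0.04],"twist":0,"hand":0}]'; python3 -c "
from h import *
s=bot.read_state();print(s['q'][5],s['wrist_torque'])"
```

```text
time: 27.73
tcp_pos: [586.2, 28.6, 59.4]
orientation: [0.946, 0.324, 0.0, 0.005]
contact_force: [-4.5, -13.8, 13.0]
opening: 14.9
grasp_force: 30.0
0.9078829772894529 [-2.62125474  0.79156178 -0.17527406]
```

```bash
for i in 1; do python3 -m handwheel '[{"translation":[0,0,0],"twist":0.06,"hand":0},{"translation":[0,0,0],"twist":0.12,"hand":0},{"translation":[0,0,0],"twist":0.18,"hand":0},{"translation":[0,0,0],"twist":0.24,"hand":0},{"translation":[0,0,0],"twist":0.3,"hand":0}]'; python3 -c "
from h import *
s=bot.read_state();print(s['q'][5],s['wrist_torque'])"; done
```

```text
time: 28.15
tcp_pos: [586.0, 28.5, 59.3]
orientation: [0.984, 0.178, 0.0, 0.005]
contact_force: [-7.0, -16.2, 13.3]
opening: 14.8
grasp_force: 30.2
1.2099998069248254 [-2.80204375  1.06049524  0.32775959]
```

```bash
for i in 1; do python3 -m handwheel '[{"translation":[-0.03,0.04,0],"twist":0.06,"hand":0},{"translation":[-0.03,0.04,0],"twist":0.12,"hand":0},{"translation":[-0.03,0.04,0],"twist":0.18,"hand":0},{"translation":[-0.03,0.04,0],"twist":0.24,"hand":0},{"translation":[-0.03,0.04,0],"twist":0.3,"hand":0}]'; python3 -c "
from h import *
s=bot.read_state();print(s['q'][5],s['wrist_torque'])"; done
```

```text
time: 28.57
tcp_pos: [584.8, 27.8, 59.3]
orientation: [1.0, 0.029, -0.0, 0.005]
contact_force: [-11.6, -15.9, 14.7]
opening: 15.4
grasp_force: 30.6
1.5089106819636369 [-2.94627824  1.52534941  0.54275687]
```

```bash
for i in 1; do python3 -m handwheel '[{"translation":[-0.1,0.02,0],"twist":0.06,"hand":0},{"translation":[-0.2,0.02,0],"twist":0.12,"hand":0},{"translation":[-0.2,0.02,0],"twist":0.18,"hand":0},{"translation":[-0.2,0.02,0],"twist":0.24,"hand":0},{"translation":[-0.2,0.02,0],"twist":0.3,"hand":0}]'; python3 -c "
from h import *
s=bot.read_state();print(s['q'][5],s['wrist_torque'])"; done
```

```text
time: 28.98
tcp_pos: [583.4, 27.0, 59.3]
orientation: [0.993, -0.121, 0.001, 0.005]
contact_force: [-7.9, -17.1, 14.1]
opening: 15.2
grasp_force: 30.6
1.808331387286579 [-3.15955854  1.18796606  0.48571521]
```

```bash
for i in 1; do python3 -m handwheel '[{"translation":[0,0,0],"twist":0.03,"hand":0},{"translation":[0,0,0],"twist":0.06,"hand":0},{"translation":[0,0,0],"twist":0.09,"hand":0},{"translation":[0,0,0],"twist":0.09,"hand":0}]'; python3 -c "
from h import *
s=bot.read_state();print(s['q'][5],s['wrist_torque'])"; done
python3 -m handwheel '[{"translation":[0,0,0],"twist":0,"hand":0.4},{"translation":[0,0,0],"twist":0,"hand":0.4},{"translation":[0,0,0],"twist":0,"hand":0.4},{"translation":[0,0,0],"twist":0,"hand":0.4},{"translation":[0,0,0],"twist":0,"hand":0.4}]'
```

```text
time: 29.32
tcp_pos: [583.2, 26.8, 59.3]
orientation: [0.986, -0.165, 0.001, 0.005]
contact_force: [-8.1, -17.6, 14.3]
opening: 15.3
grasp_force: 30.6
1.896915301690104 [-3.28384818  1.27773439  0.51110465]
time: 29.73
tcp_pos: [582.9, 33.2, 55.7]
orientation: [0.987, -0.163, -0.001, -0.0]
contact_force: [-0.6, -0.2, -0.1]
opening: 34.9
grasp_force: 0.0
```

```bash
python3 -m handwheel '[{"translation":[0,0,-1.5],"twist":0,"hand":0.4},{"translation":[0,0,-4],"twist":0,"hand":0.4},{"translation":[0,0,-7],"twist":0,"hand":0.4},{"translation":[0,0,-9.5],"twist":0,"hand":0.4},{"translation":[0,0,-10],"twist":0,"hand":0.4}]' | grep -E "tcp|cont"
python3 -m handwheel '[{"translation":[-2,-2.5,0],"twist":0,"hand":0.4},{"translation":[-4,-5,0],"twist":0,"hand":0.4},{"translation":[-6,-7.5,0],"twist":0,"hand":0.4},{"translation":[-7.5,-10,0],"twist":0,"hand":0.4},{"translation":[-8.7,-11.4,0],"twist":0,"hand":0.4}]' | grep -E "tcp|cont"
python3 -m handwheel '[{"translation":[0,0,2],"twist":0,"hand":0.4},{"translation":[0,0,4],"twist":0,"hand":0.4},{"translation":[0,0,6],"twist":0,"hand":0.4},{"translation":[0,0,8],"twist":0,"hand":0.4},{"translation":[0,0,9.5],"twist":0,"hand":0.4}]' | grep -E "tcp|cont"
python3 -m handwheel '[{"translation":[0,0,0],"twist":0,"hand":0.4},{"translation":[0,0,0],"twist":0,"hand":0.4},{"translation":[0,0,0],"twist":0,"hand":0.4},{"translation":[0,0,0],"twist":0,"hand":0.4},{"translation":[0,0,0],"twist":0,"hand":0.4}]' | grep -E "tcp|cont"
cat > gap.py <<'E'
from h import *
s=bot.read_state(); im=np.mean([bot.camera("wrist").astype(float) for _ in range(4)],0).astype(np.uint8); C=cam("wrist",s); np.savez("end4.npz",im=im,pos=s["tcp_pos"],q=s["orientation"])
c=-C[0].T@C[1]; a=np.array([582.5,29.0]); u=np.array([.208,.978])
print("cam",c,"along",(c[:2]-a)@u)
for off in(-25,-15,-4,4,15,25,40,46):
    ds=np.arange(114,125,.4); p=proj(C,[[*(a+u*t+off*np.array([-u[1],u[0]])),50] for t in ds]).astype(np.float32)
    g=cv2.remap(im,p[:,0].reshape(1,-1),p[:,1].reshape(1,-1),cv2.INTER_LINEAR)[0]
    print(off,"px/mm %.2f"%(np.linalg.norm(p[-1]-p[0])/(ds[-1]-ds[0])),*["%d/%d/%d"%tuple(x) for x in g[6:22]])
E
python3 gap.py
```

```text
tcp_pos: [584.9, 33.2, 161.6]
contact_force: [0.8, -0.2, 0.2]
tcp_pos: [536.2, 171.5, 154.8]
contact_force: [-0.1, 0.7, 0.5]
tcp_pos: [536.0, 168.9, 57.8]
contact_force: [0.3, -0.5, -0.6]
tcp_pos: [538.2, 168.9, 62.8]
contact_force: [0.3, -0.1, 0.8]
cam [607.68902071 145.29227702 225.0980652 ] along 118.9731632363058
-25 px/mm 2.03 228/185/113 228/185/113 227/184/113 228/184/113 226/183/112 220/175/107 203/157/95 171/124/73 174/96/30 210/112/15 228/128/16 228/138/24 228/147/30 228/153/34 228/154/34 228/154/34
-15 px/mm 2.00 227/194/118 228/195/118 228/194/117 227/193/117 226/191/116 222/183/111 194/151/92 161/110/65 174/98/36 218/113/15 228/130/15 228/139/22 228/147/29 228/151/33 228/153/33 228/153/33
-4 px/mm 1.97 218/170/104 218/171/104 220/173/105 222/176/107 221/174/106 203/158/96 175/131/75 146/96/44 180/94/23 212/109/14 228/123/14 228/131/20 228/136/25 228/140/28 228/141/29 228/141/29
4 px/mm 1.95 225/179/108 225/179/108 225/179/108 224/177/108 220/173/104 198/152/91 178/131/70 174/114/45 190/99/20 218/112/13 228/123/13 228/131/18 228/137/25 228/140/27 228/140/28 228/140/28
15 px/mm 1.92 227/189/114 227/189/114 227/189/114 225/187/113 213/172/106 187/146/95 146/118/89 159/109/74 193/107/39 223/112/11 228/123/13 228/130/18 228/136/22 228/139/25 228/140/25 228/140/26
25 px/mm 1.89 227/186/113 226/186/113 227/185/112 223/180/109 207/164/99 176/136/83 142/106/65 154/95/44 188/99/24 227/116/10 227/124/15 227/130/18 227/135/21 228/139/23 228/139/23 228/139/24
40 px/mm 1.85 141/112/73 142/113/73 142/112/73 141/112/73 141/112/73 142/112/72 141/108/67 136/89/46 135/70/22 154/77/20 162/81/20 168/84/20 173/86/20 175/88/20 176/88/21 176/87/21
46 px/mm 1.83 135/108/70 135/108/70 135/107/70 135/108/70 135/108/71 134/106/69 130/98/61 129/85/46 136/71/23 151/76/21 161/80/21 167/83/21 172/86/20 174/86/20 174/86/20 174/86/21
```

```bash
python3 -m handwheel '[{"translation":[0,0,-3],"twist":0,"hand":0.4},{"translation":[0,0,-6],"twist":0,"hand":0.4},{"translation":[0,0,-9],"twist":0,"hand":0.4},{"translation":[0,0,-12],"twist":0,"hand":0.4},{"translation":[0,0,-15],"twist":0,"hand":0.4}]' | grep -E "tcp|cont"
python3 -m handwheel '[{"translation":[-1,3,0],"twist":0,"hand":0.4},{"translation":[-2,6,0],"twist":0,"hand":0.4},{"translation":[-3,9,0],"twist":0,"hand":0.4},{"translation":[-4,11.5,0],"twist":0,"hand":0.4},{"translation":[-4.4,13.2,0],"twist":0,"hand":0.4}]' | grep -E "tcp|cont"
python3 -m handwheel '[{"translation":[0,0,0],"twist":0,"hand":0.4},{"translation":[0,0,0],"twist":0,"hand":0.4},{"translation":[0,0,0],"twist":0,"hand":0.4},{"translation":[0,0,0],"twist":0,"hand":0.4},{"translation":[0,0,0],"twist":0,"hand":0.4}]' | grep -E "time|tcp|cont"
python3 - <<'E'
from h import *
s=bot.read_state(); im=bot.camera("wrist"); C=cam("wrist",s); m=redmask(im)
ys,xs=np.nonzero(m);print(ys.min(),ys.max())
for z in(77,78): print(fitbox(C,m,[583,27,-.22],(46,14,30),z))
# jig direction: fit lip edges rear of stud
H=cv2.cvtColor(im,cv2.COLOR_RGB2HSV); u=np.array([.208,.978]); n=np.array([-.978,.208]); a=np.array([582.5,29.])
L=[]
for d in range(-110,-30,4):
    o=np.arange(-30,31,.5); p=proj(C,[[*(a+u*d+n*t),28] for t in o]).astype(np.float32)
    g=cv2.remap(H[...,1],p[:,0].reshape(1,-1),p[:,1].reshape(1,-1),cv2.INTER_LINEAR)[0]
    ok=(g<50)&(p[:,0]>0)&(p[:,0]<511)&(p[:,1]>0)
    if ok.sum()>30: L.append((d,o[ok].min(),o[ok].max()))
L=np.array(L); print(len(L)); 
if len(L)>4: print(np.polyfit(L[:,0],L[:,1],1),np.polyfit(L[:,0],L[:,2],1),"assumed yaw",np.arctan2(.978,.208))
E
```

```text
tcp_pos: [537.3, 168.6, 213.1]
contact_force: [0.2, 0.9, 0.5]
tcp_pos: [452.0, 56.5, 212.0]
contact_force: [-0.1, 0.1, 0.4]
time: 32.85
tcp_pos: [453.7, 58.6, 211.1]
contact_force: [-0.7, 0.3, -0.6]
0 53
(array([ 5.83414833e+02,  2.65928325e+01, -2.58127022e-01]), np.float64(0.0659011696281566))
(array([ 5.83258063e+02,  2.67189217e+01, -2.52547456e-01]), np.float64(0.07040434494408451))
20
[ -0.06015038 -25.58082707] [-8.72483905e-17  2.30000000e+01] assumed yaw 1.3612397344691742
```

```bash
python3 -c "
from station import bot
print(bot.finish_job())"
```

```text
the job is handed in; nothing more can be done
None
```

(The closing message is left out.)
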